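# Crank the bench clamp shut on a relay

### The job

Fit the loose crank handle all the way onto the slanting square shaft of the wind-up clamp, then wind it round clockwise (seen looking onto the end of the shaft) until the jaws grip the relay tightly and the crank will turn no further. Leave the relay standing upright in the clamp, the crank on its shaft, and do not disturb the other loose things on the bench.

Things in the scene. Friction and masses are not known exactly. Their poses are not given: they have to be found in the camera images.
- clamp: Wind-up clamp of grey and bare steel, fixed to the bench, 100 x 268 mm; origin on the bench, z up; bed top 20 mm up, jaw tops 70 mm. Along its y, from -y to +y: gearbox (y -135 to -55, x -34 to 46 mm, 81 mm high) with a round boss, 42 to 50 mm across, leaning 30 degrees to the clamp's -x (robot's side) and carrying the shaft; sliding jaw; relay; end jaw.
- shaft_tip (a point): Centre of the free end of the square steel shaft, 14 mm across flats (10.5 over the last 3 mm), 30 mm of it proud of the boss. z points out along the shaft, 30 degrees from vertical; x and y are square to its flats and turn with it. At clamp x -35, y -95, z 128 mm. Turning it takes 0.2 Nm, about 3 N at the crank's knob.
- shaft (a joint): Turn of the shaft, rad, growing clockwise seen looking onto its end; starts between 0 and 3.1 (half a turn); turns freely to about 14.5, where the relay is caught between the jaws, then goes stiff within 0.2 rad: tight. One turn moves the sliding jaw 20 mm. It stays where it is left.
- jaw (a joint): Travel of the sliding jaw along the clamp's +y, m; 0 = fully open (its face at clamp y -34 mm), geared to the shaft (20 mm a turn); it can only be moved by turning the shaft.
- end_jaw: Fixed end jaw, grey block 80 x 18 x 50 mm standing on the bed; its steel face looks to clamp -y and stands at clamp y +57.5 mm. Origin under the centre of the block, on the bed top.
- relay: Plug-in relay, cream block on a dark base, 56 x 45 mm, 60 mm tall, standing loose on the bed between the jaws with gaps; origin at the centre of its underside, z up, its 45 mm side along the clamp's y. The closing jaw pushes it against the end jaw and squares it.
- crank: Loose steel crank, 0.27 kg, standing on its hub. Hub 28 x 28 mm, 53 tall, origin at the centre of its underside, z up; in the underside a square socket 15.6 across, 32 deep, square with the hub. Arm (14 wide, 39 to 48 mm up) runs along +x to the knob; both y faces are free to grip. Fitted home, the underside sits on the boss 30 mm below the shaft's end; gravity keeps it on.
- knob_mid (a point): Middle of the crank's black plastic knob, 22 mm diameter, 36 mm tall (50 to 86 mm above the hub's underside), on a pin parallel to the hub. It spins freely, so it can be held while the crank goes round. 65 mm from the hub axis, 69.5 mm above the hub's underside.
- spool: Bystander: spool of copper wire, 64 mm diameter, 45 mm tall; origin under its centre.
- screwdriver: Bystander: black-handled screwdriver lying along its own y, 172 mm long, 31 mm high; origin under its middle.
- big_nut: Bystander: big hexagon nut lying flat, 51 x 44 x 21 mm; origin under its centre.
- fuse_a: Bystander: white ceramic screw fuse standing up, 25 mm across, 49 mm tall; origin under its centre.
- insulator: Bystander: white ceramic insulator, 47 mm across, 50 mm tall; origin under its centre.
Things that resemble listed ones, but are neither listed nor needed, are in the scene too. What is shaped like the crank but pink is not meant. Leave any blue look-alike of the relay alone.

How it is judged (in metres and radians):
On the way, in this order (a step that is already met when the one before it is completed fails the run):
1. the crank is fitted fully onto the square shaft before any winding (z of crank in the frame of shaft_tip below -0.024 m and distance between crank and shaft_tip below 0.034 m and angle between the z axis of crank and the z axis of shaft_tip, either way round below 0.15 rad and value of joint shaft below 4 rad), for 0.2 s.
2. the crank, on the shaft, has wound the jaw well along (value of joint shaft above 9.5 rad and z of crank in the frame of shaft_tip below -0.02 m and distance between crank and shaft_tip below 0.036 m).
At the end, for the whole second after the job is handed in: The relay stands upright (within 7 degrees) on the bed, pressed against the end jaw with more than 5 N by the closed sliding jaw (travel over 44 mm); the crank is left on the shaft, pushed on at least 20 mm, at rest (value of joint jaw above 0.044 m and contact force between relay and end_jaw above 5 N and angle between relay's own z axis and vertical below 0.12 rad and z of relay in the frame of clamp below 0.028 m and z of crank in the frame of shaft_tip below -0.02 m and distance between crank and shaft_tip below 0.036 m and linear speed of crank below 0.02 m/s); the robot touches nothing.
It fails at once if the relay is tipped over or lifted out (angle between relay's own z axis and vertical above 0.5 rad or z of relay in the frame of clamp above 0.06 m).
It fails at once if a bystander is disturbed (moved more than 30 mm) (distance of any of spool, screwdriver, big_nut, fuse_a, insulator from where it was at the start of the episode above 0.03 m).
It also fails if it takes over 72 s, if anything falls off the work surface, if the arm or the gripper's body presses on something with over 40 N, if the wrist force passes 120 N, or if a joint passes its speed limit or range.

### The arm

A 7-joint arm with a two-finger parallel gripper is mounted at the origin on a cart in front of the work surface, level with it; the furniture and walls round the work are solid. World frame = base frame: x ahead of the robot, y to its left, z up, the work surface at z = 0. Lengths are in m, angles in degrees, forces in N, time in s.
With the tool pointing down it reaches from about 0.4 to 0.9 m from the base axis. Payload 5.6 kg.
Tool frame: the origin (TCP) lies at the very end of the fingers, on their centre line; the grasp point (between the pads) lies 19 mm behind it; z points along the fingers, y is the line along which they close (so a half turn about z gives the same grasp; the last joint's range is limited). The gripper opens to 92 mm and grips with 3 to 60 N. Pads are 20 mm wide; open, the fingers measure 128 mm over their backs; the gripper's body (75 mm by 189 mm) begins 69 mm behind the grasp point.
Start: joints at [62.281, 26.786, -0.665, 91.828, 0.344, 61.387, -3.226], TCP at [0.277, -0.588, 0.215] pointing down, gripper open.
Joint ranges: [-144.91, 144.91], [-17.63, 115.5], [-89.93, 88.59], [15.96, 139.68], [-74.01, 254.01], [8.47, 105.57], [-167.45, 167.45]. Speed limits (degrees/s): [147.25, 147.25, 180, 180, 180, 180, 180].

### API

Orientations are given as [roll, pitch, yaw] about the fixed x, y, z axes, in that order (R = Rz(yaw) Ry(pitch) Rx(roll)).
In Python, from workcell import bot gives the robot as it stands.
- The arm moves only by the tool send_rows, never from a script. Its argument "increments" is a list of rows, each a list of 3 entries, a list of its own where there are three numbers: the shift along the tool's x, y, z in units of 40 mm (1.0 is 40 mm), then the turn, a rotation vector about the tool's x, y, z in units of 6 degrees (1.0 is 6 degrees), then the closure, from 0 (fully open) to 1 (shut). A call has 1 to 20 rows; each row shifts and turns the commanded pose from where the row before left it, along the tool's axes as they then stand; what a row does not reach is not made up. A row lasts 1/12 s, in which the tool goes at most 41.7 mm and 7.16 degrees, less where a joint would pass 70% of its speed; a pose out of reach is approached as far as the arm can. A call is refused whole if a number of a shift passes 1 or a number of a turn 1, either way. A call with a gripper value outside its range is refused whole. The fingers move at their own pace and stop on an object; the grip force is fixed at half the most. Time passes only in rows, so rows that do not move let the fingers close. It gives the time, the measured TCP pose, the force, the opening and the grip force at its end, in the units of the state.
- bot.state(): the state, without advancing time (a new reading comes with each control period).
- bot.get_image(name): name is "side" or "top"; returns a dict with "color" (400x640x3 uint8, red, green, blue), "camera_matrix" (3x3 intrinsics, pixels), "dist_coeffs" ([k1, k2, p1, p2, k3] as OpenCV has them; the pictures are not rectified), "R" (3x3) and "t" (3): a world point X has camera coordinates R X + t. Camera axes: x right, y down, z forward; pixel columns grow to the right and rows downward; lengths in m; the calibration is good to about 2 mm. A picture is of the moment at which its call begins. There is no depth.
- bot.sign_off(): hands the job in; it is judged then, once.
The state is a dict: "t": time; "joints": joint angles; "joint_velocities": joint speeds; "tau": joint torques, N m; "tcp_pos": TCP position; "ee_rot": TCP orientation; "ft_force": force on the tool from outside, world axes, zero at the start; "moment": the same for the moment, N m; "grip_width": finger opening in m; "grip_force": force on a finger pad.
Only numpy, scipy, OpenCV 4.12 (cv2) and the standard library are available. Lean on these libraries where they do the work, as an engineer would, in place of code of your own. Each camera call takes 0.05 s, during which the arm holds its last target. There are 200 camera calls.

## Working session

There is one attempt and no reset: what is moved stays moved. The work goes in short steps, Python scripts to look and compute and a tool call to move; the robot and the scene stay as the last step left them, time stands still between calls to the robot, and variables do not carry over. Pictures are saved under pics/ and viewed, at most 10 in all, crops included, and the job is handed in when it is done.

Besides the shell and the picture viewer there is one more tool, called after "Request:" by a JSON object that holds its "method" and its "body". send_rows: Moves the arm, as the interface text tells. Its arguments: {"type":"object","properties":{"increments":{"type":"array","items":{"type":"array"}}},"required":["increments"]}

```bash
ls; mkdir -p pics; cat > h.py <<'E'
import numpy as np, cv2
from scipy.spatial.transform import Rotation as Rn
from workcell import bot
def img(n,save=None):
    d=bot.get_image(n)
    if save: cv2.imwrite('pics/'+save,cv2.cvtColor(d['color'],cv2.COLOR_RGB2BGR))
    np.savez('pics/'+n+'.npz',**d)
    return d
def load(n): return np.load('pics/'+n+'.npz')
def ray(d,uv):
    p=cv2.undistortPoints(np.array([[uv]],float),np.array(d['camera_matrix']),np.array(d['dist_coeffs']))[0,0]
    R=np.array(d['R']);t=np.array(d['t'])
    return -R.T@t, R.T@np.array([p[0],p[1],1.])
def atz(d,uv,z):
    c,r=ray(d,uv); return c+r*(z-c[2])/r[2]
def proj(d,X):
    return cv2.projectPoints(np.array(X,float).reshape(-1,1,3),cv2.Rodrigues(np.array(d['R']))[0],np.array(d['t']),np.array(d['camera_matrix']),np.array(d['dist_coeffs']))[0][:,0]
E
python3 - <<'E'
from h import *
for n in ('side','top'):
    d=img(n,n+'0.png'); print(n,-d['R'].T@d['t'],d['R'].round(2).tolist(),np.diag(d['camera_matrix']))
print(bot.state())
E
```

```text
pics
side [0.12991159 0.85416574 0.74812661] [[-0.87, -0.49, 0.02], [-0.28, 0.47, -0.83], [0.4, -0.73, -0.55]] [401.25645986 401.25645986   1.        ]
top [ 0.41936097 -0.00317864  1.22011897] [[0.0, -1.0, -0.0], [-0.99, -0.0, -0.15], [0.15, 0.0, -0.99]] [415.00162556 415.00162556   1.        ]
{'t': 0.1, 'joints': array([62.28196436, 26.83148651, -0.66557748, 91.87689754,  0.34358012,
       61.38774316, -3.2256801 ]), 'joint_velocities': array([-0.00154421, -0.18570171,  0.04898945, -0.18433377,  0.01338049,
       -0.00534074,  0.03698854]), 'tau': array([ 2.24645635e-03, -5.21639693e+01, -1.19159685e-02, -2.44363528e+01,
       -5.67057927e-02,  1.40318403e-02,  8.41313067e-05]), 'tcp_pos': array([ 0.2770267 , -0.58740493,  0.21372054]), 'ee_rot': array([-1.79906063e+02,  6.23177665e-03,  2.52513157e+01]), 'ft_force': array([-0.07015035,  0.31252994,  0.08128635]), 'moment': array([-0.02523558, -0.00248227,  0.00130516]), 'grip_force': 0.0, 'grip_width': 0.09155965378239073}
```

View pics/top0.png

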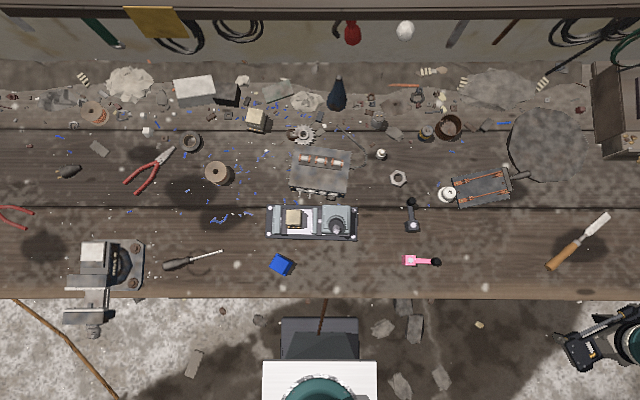

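View pics/side0.png

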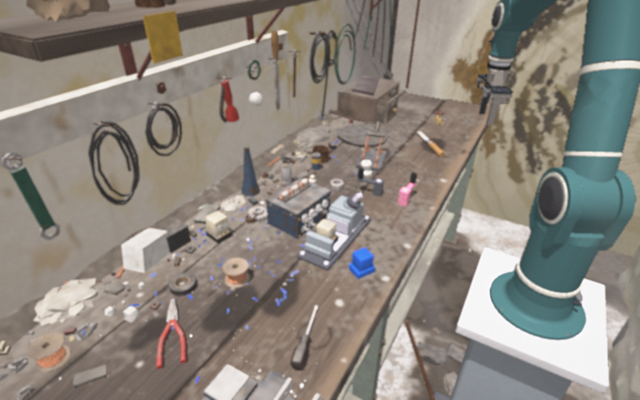

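Top view: the clamp is at about (311,222) with its gearbox and boss on the right (337,225). The steel crank is at about (411,216), knob at (410,202). Possible mix-up: the pink crank at (422,261). The relay is the cream block at (294,219). Look-alikes are the blue block (281,264) and the cream block outside the clamp (257,120). I'll check the crank and clamp in a close crop.

```bash
python3 - <<'E'
import cv2,numpy as np
a=cv2.imread('pics/top0.png')
c1=cv2.resize(a[195:250,260:360],None,fx=8,fy=8,interpolation=cv2.INTER_CUBIC)
cv2.imwrite('pics/c1.png',c1)
t=cv2.resize(a[190:240,390:440],None,fx=8,fy=8,interpolation=cv2.INTER_CUBIC)
b=cv2.imread('pics/side0.png')
s=cv2.resize(b[160:270,295:395],None,fx=4,fy=4,interpolation=cv2.INTER_CUBIC)
o=np.zeros((440,800,3),np.uint8);o[:400,:400]=t;o[:440,400:]=s
cv2.imwrite('pics/c2.png',o)
E
```

```text
(no output)
```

View pics/c1.png

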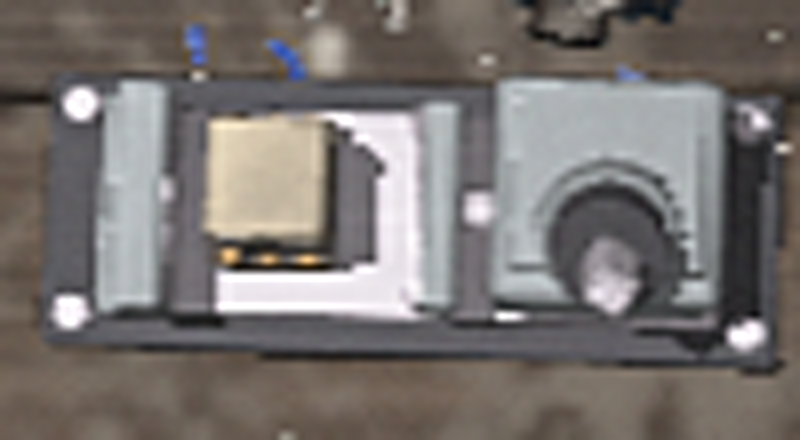

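View pics/c2.png

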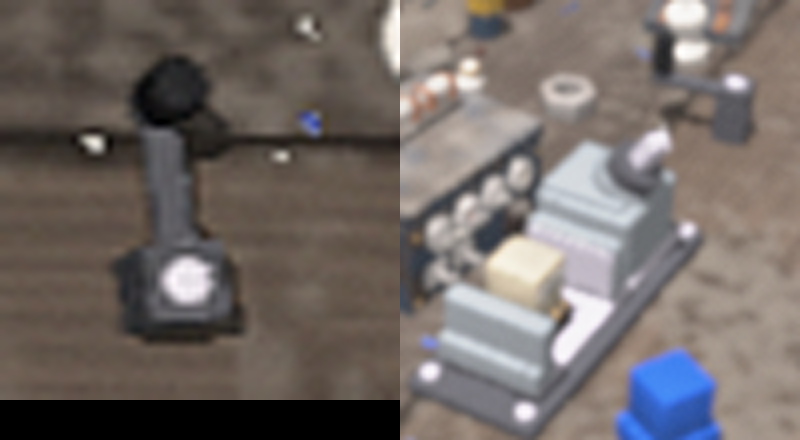

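c1: the gearbox top corners are at full px (321.9,205), (350.2,205.6), (350.2,233) and (321.9,233.7), with the shaft end near (336.5,231). c2: the steel crank's hub centre cap is at top (413.4,225.3), side (379,180.8). Its knob top is at top (411.5,201). It is dark steel, not pink, so this is the right one.

```bash
python3 - <<'E'
from h import *
from scipy.optimize import least_squares as LS
T,S=load('top'),load('side')
def W(p,X): # x,y,yaw
    return Rn.from_euler('z',p[2]).apply(np.array(X,float))+[p[0],p[1],0]
o=np.array([260,195.])
ct=[([46,-55,81],(495,80)),([46,-135,81],(722,85)),([-34,-135,81],(722,305)),([-34,-55,81],(495,310)),
 ([40,57.5+18,70],(108,78)),([-40,57.5+18,70],(98,308)),([40,57.5,70],(165,80)),([-40,57.5,70],(157,308))]
X=np.array([c[0] for c in ct])/1000.;uv=np.array([c[1] for c in ct])/8+o-0.44
s=LS(lambda p:(proj(T,W(p,X))-uv).ravel(),[.5,0,0],loss='soft_l1');print('clamp',s.x,np.degrees(s.x[2]));print(s.fun.reshape(-1,2).round(1).tolist())
so=np.array([295,160.])
cs=[([-35,-95,128],(660,133))]
print('tip top px',(proj(T,W(s.x,[[-.035,-.095,.128]]))),'side',proj(S,W(s.x,[[-.035,-.095,.128]])))
for zz in (0.128,): print(W(s.x,[[-.035,-.095,zz]]))
# crank
Xt=[[0,0,.053],[.065,0,.086]];ut=np.array([(187,282),(172,88)])/8+[390,190]-.44
us=np.array([(336,83),(263,55)])/4+so-.38;Xs=[[0,0,.053],[.065,0,.0695]]
f=lambda p:np.r_[(proj(T,W(p,Xt))-ut).ravel(),(proj(S,W(p,Xs))-us).ravel()]
c=LS(f,[.5,-.2,0],loss='soft_l1');print('crank',c.x,np.degrees(c.x[2]),c.fun.round(1))
np.savez('pose.npz',clamp=s.x,crank=c.x)
# overlay
for n,d,(x0,y0,x1,y1) in (('t',T,(260,190,430,250)),('s',S,(320,165,400,230))):
    k=8 if n=='s' else 4.7
    im=cv2.resize(cv2.cvtColor(d['color'],cv2.COLOR_RGB2BGR)[y0:y1,x0:x1],None,fx=k,fy=k,interpolation=cv2.INTER_CUBIC)
    def dr(P,col):
        for q in (proj(d,P)+.5-[x0,y0])*k:
            if 0<=q[0]<im.shape[1] and 0<=q[1]<im.shape[0]: cv2.circle(im,tuple(int(v) for v in q),2,col,-1)
    dr(W(s.x,[[a,b,.081] for a in(-.034,.046) for b in(-.135,-.055)]),(0,0,255))
    dr(W(s.x,[[a,b,.07] for a in(-.04,.04) for b in(.0575,.0755)]),(0,0,255))
    dr(W(s.x,[[-.035,-.095,.128],[-.02,-.095,.128-.026]]),(0,255,0))
    dr(W(c.x,[[a,b,z] for a in(-.014,.014) for b in(-.014,.014) for z in (0,.053)]),(0,255,255))
    dr(W(c.x,[[.065,0,.086],[.065,0,.05],[0,0,.053]]),(0,255,0))
    cv2.imwrite('pics/o%s.png'%n,im)
a=cv2.imread('pics/ot.png');b=cv2.imread('pics/os.png')
print(a.shape,b.shape)
o=np.zeros((600,800,3),np.uint8);o[:282,:799]=a[:282,:799];bb=cv2.resize(b,None,fx=.6,fy=.6)
bb=bb[:318];o[282:282+bb.shape[0],:bb.shape[1]]=bb
# big shaft crop side
i=cv2.cvtColor(S['color'],cv2.COLOR_RGB2BGR)[186:206,445-100:475-100];i=cv2.resize(i,None,fx=12,fy=12,interpolation=cv2.INTER_CUBIC)
o[290:530,400:760]=i
cv2.imwrite('pics/o1.png',o)
E
```

```text
clamp [ 0.53794442  0.04934162 -0.03823392] -2.19064246221977
[[-0.4, -0.9], [0.0, -0.3], [-0.8, 1.0], [-1.6, -0.8], [1.2, 0.2], [0.9, 0.1], [0.5, 0.2], [-0.0, 0.3]]
tip top px [[335.0493483  232.25443414]] side [[360.04741325 193.73774873]]
[[ 0.49933866 -0.04425109  0.128     ]]
crank [ 0.52616905 -0.26529616  0.16592805] 9.506976911313545 [-0.2  0.  -0.4 -0.   0.2 -0.6  0.2 -1.3]
(282, 799, 3) (520, 640, 3)
```

View pics/o1.png

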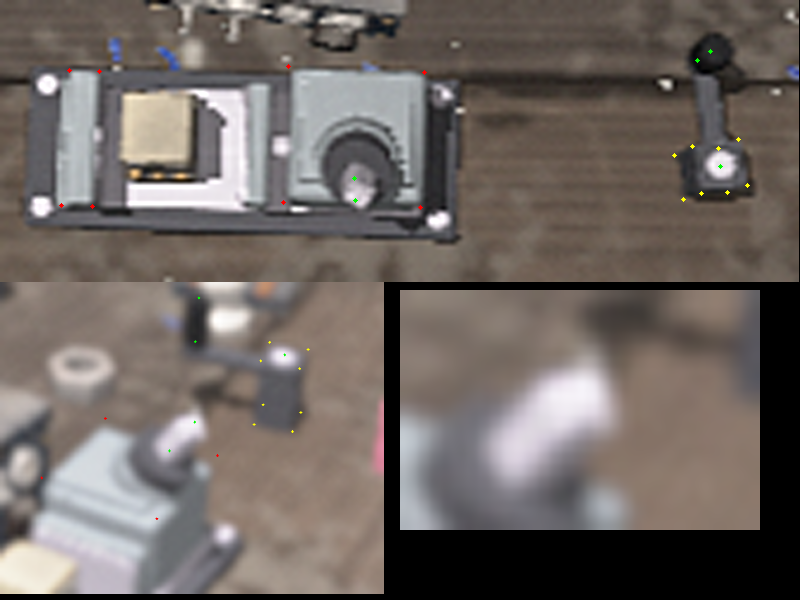

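```bash
cat >> h.py <<'E'
def go(pos,R=None,s=None):
    "print turn rotvec (6deg units) first, then shift in tool axes after turn (40mm units)"
    s=s or bot.state(); R0=Rn.from_euler('xyz',s['ee_rot'],degrees=True); R=R or R0
    print('t',round(s['t'],2),'tcp',s['tcp_pos'].round(4),s['ee_rot'].round(2),'F',s['ft_force'].round(1),'w',round(s['grip_width'],4))
    print('turn',(np.degrees((R0.inv()*R).as_rotvec())/6).round(3),'shift after turn',(R.inv().apply(np.array(pos)-s['tcp_pos'])/.04).round(3))
def tri(uvt,uvs):
    (a,r),(b,q)=ray(load('top'),uvt),ray(load('side'),uvs)
    k=np.linalg.lstsq(np.c_[r,-q],b-a,rcond=None)[0]; P=a+k[0]*r;Q=b+k[1]*q
    return (P+Q)/2,np.linalg.norm(P-Q)
E
python3 - <<'E'
from h import *
print('tip',tri((336.2,231.5),(360.2,193.7)))
print('hubtop',tri(np.array((187,282))/8+[390,190]-.44,np.array((336,83))/4+[295,160]-.38))
R=Rn.from_euler('xyz',[180,0,8.5],degrees=True)
go([.526,-.265,.19],R)
E
```

```text
tip (array([ 0.50091033, -0.0475827 ,  0.12586901]), np.float64(0.001227768965854744))
hubtop (array([ 0.52677511, -0.26668081,  0.04961232]), np.float64(0.0003512055333248508))
t 0.1 tcp [ 0.277  -0.5874  0.2137] [-1.7991e+02  1.0000e-02  2.5250e+01] F [-0.1  0.3  0.1] w 0.0916
turn [-0.015  0.003  2.792] shift after turn [ 7.347 -7.052  0.593]
```

Request:
{"method": "send_rows", "body": {"increments": [[[0, 0, 0], [0, 0, 0.93], 0], [[0, 0, 0], [0, 0, 0.93], 0], [[0, 0, 0], [0, 0, 0.93], 0], [[0.5, -0.48, 0.04], [0, 0, 0], 0], [[0.5, -0.48, 0.04], [0, 0, 0], 0], [[0.5, -0.48, 0.04], [0, 0, 0], 0], [[0.5, -0.48, 0.04], [0, 0, 0], 0], [[0.5, -0.48, 0.04], [0, 0, 0], 0], [[0.5, -0.48, 0.04], [0, 0, 0], 0], [[0.5, -0.48, 0.04], [0, 0, 0], 0], [[0.5, -0.48, 0.04], [0, 0, 0], 0], [[0.5, -0.48, 0.04], [0, 0, 0], 0], [[0.5, -0.48, 0.04], [0, 0, 0], 0], [[0.5, -0.48, 0.04], [0, 0, 0], 0], [[0.5, -0.48, 0.04], [0, 0, 0], 0], [[0.5, -0.48, 0.04], [0, 0, 0], 0], [[0.5, -0.48, 0.04], [0, 0, 0], 0], [[0.35, -0.33, 0.03], [0, 0, 0], 0], [[0, 0, 0], [0, 0, 0], 0]]}}

```text
t: 1.68
tcp_pos: [0.5289, -0.2603, 0.1903]
ee_rot: [-179.8, -0.0, 8.9]
ft_force: [-0.6, 0.3, 0.4]
grip_width: 0.0918
grip_force: 0.0
```

```bash
python3 - <<'E'
from h import *
go([.5265,-.2658,.022],Rn.from_euler('xyz',[180,0,8.5],degrees=True))
E
```

```text
t 1.68 tcp [ 0.5289 -0.2603  0.1903] [-1.7984e+02 -5.0000e-02  8.9300e+00] F [-0.6  0.3  0.4] w 0.0918
turn [-0.026 -0.008  0.071] shift after turn [-0.079  0.128  4.208]
```

Request:
{"method": "send_rows", "body": {"increments": [[[-0.08, 0.13, 0.4], [0, 0, 0.07], 0], [[0, 0, 0.5], [0, 0, 0], 0], [[0, 0, 0.5], [0, 0, 0], 0], [[0, 0, 0.5], [0, 0, 0], 0], [[0, 0, 0.5], [0, 0, 0], 0], [[0, 0, 0.5], [0, 0, 0], 0], [[0, 0, 0.5], [0, 0, 0], 0], [[0, 0, 0.4], [0, 0, 0], 0], [[0, 0, 0.3], [0, 0, 0], 0], [[0, 0, 0.1], [0, 0, 0], 0], [[0, 0, 0], [0, 0, 0], 0.3], [[0, 0, 0], [0, 0, 0], 0.5], [[0, 0, 0], [0, 0, 0], 1], [[0, 0, 0], [0, 0, 0], 1], [[0, 0, 0], [0, 0, 0], 1], [[0, 0, 0], [0, 0, 0], 1], [[0, 0, 0], [0, 0, 0], 1], [[0, 0, 0], [0, 0, 0], 1]]}}

```text
t: 3.18
tcp_pos: [0.5238, -0.2708, 0.0231]
ee_rot: [-180.0, 0.0, 8.1]
ft_force: [-1.2, 2.4, 1.2]
grip_width: 0.0408
grip_force: 1.0
```

```bash
python3 - <<'E'
from h import *
go([.5265,-.2658,.022])
d=img('top','top1.png');e=img('side','side1.png')
S=e
a=cv2.cvtColor(d['color'],cv2.COLOR_RGB2BGR)[190:240,385:435];b=cv2.cvtColor(e['color'],cv2.COLOR_RGB2BGR)[140:190,345:395]
cv2.imwrite('pics/g1.png',cv2.resize(np.hstack([a,b]),None,fx=8,fy=8,interpolation=cv2.INTER_CUBIC))
E
```

```text
t 3.18 tcp [ 0.5238 -0.2708  0.0231] [-1.7997e+02  1.0000e-02  8.1000e+00] F [-1.2  2.4  1.2] w 0.0408
turn [0. 0. 0.] shift after turn [ 0.084 -0.113  0.029]
```

View pics/g1.png

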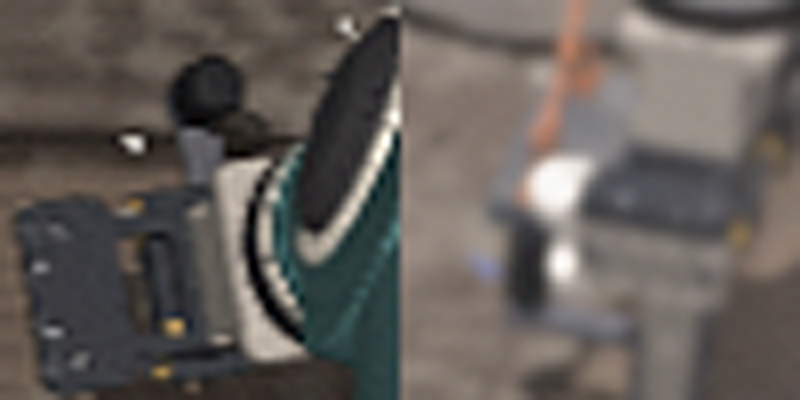

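The picture shows the crank standing inside the fingers, knob at about (411,201) and not moved. The tool sits 5 mm to the -y side, because I read the pose before it had settled. I'll re-centre, close and lift.

Request:
{"method": "send_rows", "body": {"increments": [[[0, 0, 0], [0, 0, 0], 0.4], [[0.05, -0.06, 0], [0, 0, 0], 0.4], [[0.03, -0.06, 0], [0, 0, 0], 0.4], [[0, 0, 0], [0, 0, 0], 0.5], [[0, 0, 0], [0, 0, 0], 0.6], [[0, 0, 0], [0, 0, 0], 1], [[0, 0, 0], [0, 0, 0], 1], [[0, 0, 0], [0, 0, 0], 1], [[0, 0, 0], [0, 0, 0], 1], [[0, 0, 0], [0, 0, 0], 1], [[0, 0, 0], [0, 0, 0], 1], [[0, 0, 0], [0, 0, 0], 1], [[0, 0, 0], [0, 0, 0], 1], [[0, 0, 0], [0, 0, 0], 1]]}}

```text
t: 4.45
tcp_pos: [0.5264, -0.2661, 0.023]
ee_rot: [180.0, 0.0, 8.1]
ft_force: [0.4, -0.7, 0.2]
grip_width: 0.0282
grip_force: 30.0
```

Request:
{"method": "send_rows", "body": {"increments": [[[0, 0, -0.3], [0, 0, 0], 1], [[0, 0, -0.5], [0, 0, 0], 1], [[0, 0, -0.6], [0, 0, 0], 1], [[0, 0, -0.6], [0, 0, 0], 1], [[0, 0, -0.6], [0, 0, 0], 1], [[0, 0, -0.6], [0, 0, 0], 1], [[0, 0, -0.6], [0, 0, 0], 1], [[0, 0, -0.6], [0, 0, 0], 1], [[0, 0, -0.4], [0, 0, 0], 1], [[0, 0, -0.2], [0, 0, 0], 1], [[0, 0, 0], [0, 0, 0], 1], [[0, 0, 0], [0, 0, 0], 1], [[0, 0, 0], [0, 0, 0], 1]]}}

```text
t: 5.53
tcp_pos: [0.5254, -0.2653, 0.2215]
ee_rot: [-179.9, 0.1, 8.1]
ft_force: [-1.0, -0.0, -2.8]
grip_width: 0.0277
grip_force: 30.0
```

```bash
cat >> h.py <<'E'
A=Rn.from_euler('z',-2.2,degrees=True)*Rn.from_euler('y',-30,degrees=True)
ax=A.apply([0,0,1]); TIP=np.array([.5005,-.0465,.128])
def RT(psi): return A*Rn.from_euler('z',psi,degrees=True)*Rn.from_euler('x',180,degrees=True)
E
python3 - <<'E'
from h import *
go(TIP+(.045+.023)*ax,RT(0))
E
```

```text
t 5.53 tcp [ 0.5254 -0.2653  0.2215] [-1.7991e+02  1.4000e-01  8.1000e+00] F [-1.  -0.  -2.8] w 0.0277
turn [-0.463  5.012  1.675] shift after turn [-1.889 -5.442 -0.092]
```

Request:
{"method": "send_rows", "body": {"increments": [[[0, 0, 0], [-0.077, 0.835, 0.28], 1], [[0, 0, 0], [-0.077, 0.835, 0.28], 1], [[0, 0, 0], [-0.077, 0.835, 0.28], 1], [[0, 0, 0], [-0.077, 0.835, 0.28], 1], [[0, 0, 0], [-0.077, 0.835, 0.28], 1], [[0, 0, 0], [-0.077, 0.835, 0.28], 1], [[-0.15, -0.42, 0], [0, 0, 0], 1], [[-0.15, -0.42, 0], [0, 0, 0], 1], [[-0.15, -0.42, 0], [0, 0, 0], 1], [[-0.15, -0.42, 0], [0, 0, 0], 1], [[-0.15, -0.42, 0], [0, 0, 0], 1], [[-0.15, -0.42, -0.01], [0, 0, 0], 1], [[-0.15, -0.42, -0.01], [0, 0, 0], 1], [[-0.15, -0.42, -0.01], [0, 0, 0], 1], [[-0.15, -0.42, -0.01], [0, 0, 0], 1], [[-0.15, -0.42, -0.01], [0, 0, 0], 1], [[-0.15, -0.42, -0.01], [0, 0, 0], 1], [[-0.15, -0.42, -0.01], [0, 0, 0], 1], [[-0.09, -0.4, -0.02], [0, 0, 0], 1], [[0, 0, 0], [0, 0, 0], 1]]}}

```text
t: 7.2
tcp_pos: [0.4655, -0.043, 0.1859]
ee_rot: [180.0, -29.9, -2.0]
ft_force: [-0.4, 0.5, -2.8]
grip_width: 0.0276
grip_force: 30.0
```

Request:
{"method": "send_rows", "body": {"increments": [[[0, 0, 0], [0, 0, 0], 1], [[0, 0, 0], [0, 0, 0], 1], [[0, 0, 0], [0, 0, 0], 1], [[0, 0, 0], [0, 0, 0], 1]]}}

```text
t: 7.53
tcp_pos: [0.4678, -0.0468, 0.1877]
ee_rot: [179.9, -30.1, -2.3]
ft_force: [-0.3, -0.6, -3.2]
grip_width: 0.0277
grip_force: 30.0
```

```bash
python3 - <<'E'
from h import *
go(TIP+(.045+.023)*ax,RT(0))
d=img('top','top2.png');e=img('side','side2.png')
a=cv2.cvtColor(d['color'],cv2.COLOR_RGB2BGR)[185:245,290:370];b=cv2.cvtColor(e['color'],cv2.COLOR_RGB2BGR)[130:230,320:400]
o=np.zeros((600,800,3),np.uint8);o[:240,:320]=cv2.resize(a,None,fx=4,fy=4,interpolation=2);o[:600,320:]=cv2.resize(b,None,fx=6,fy=6,interpolation=2)
s=bot.state();R=Rn.from_euler('xyz',s['ee_rot'],degrees=True)
def P(x): return s['tcp_pos']+R.apply(x)
def dr(X,c):
    for x in X:
        q=(proj(e,[x])[0]+.5-[320,130])*6;cv2.circle(o,(int(q[0]+320),int(q[1])),2,c,-1)
dr([P([x,y,.023]) for x in(-.014,.014) for y in (-.014,.014)],(0,255,255))
dr([P([.065,0,.023-h]) for h in (.05,.086)],(0,255,0))
dr([TIP,TIP-.03*ax],(0,0,255))
cv2.imwrite('pics/g2.png',o)
E
```

```text
t 7.53 tcp [ 0.4678 -0.0468  0.1877] [179.95 -30.11  -2.31] F [-0.3 -0.6 -3.2] w 0.0277
turn [ 0.018 -0.019 -0.016] shift after turn [-0.038 -0.038  0.001]
```

View pics/g2.png

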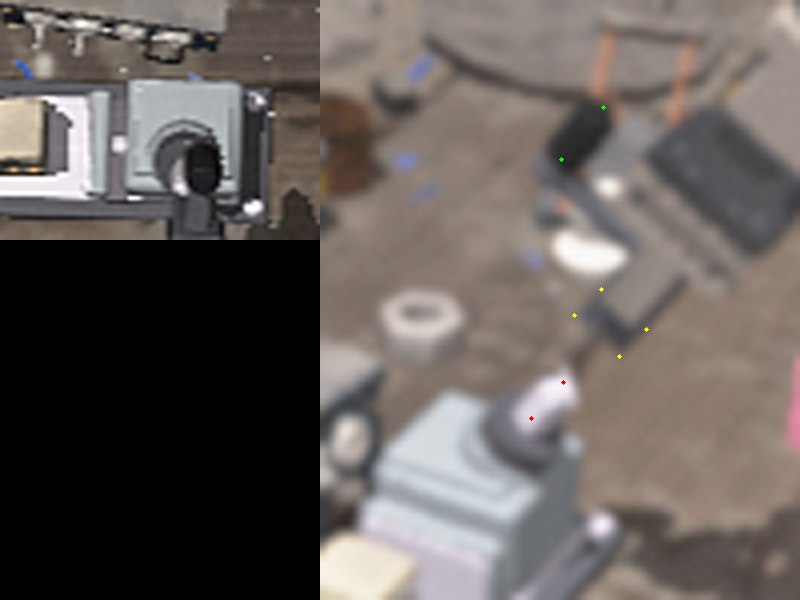

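```bash
python3 - <<'E'
from h import *
d=load('top');e=load('side')
s=bot.state();R=Rn.from_euler('xyz',s['ee_rot'],degrees=True)
P=lambda x:s['tcp_pos']+R.apply(x)
X=[P([.065,0,.023-h]) for h in (.05,.0695,.086)]
print('knob top px (4x crop)',((proj(d,X)+.5-[290,185])*4).round(0).tolist())
a=cv2.cvtColor(d['color'],cv2.COLOR_RGB2BGR)[205:250,315:360].copy()
a=cv2.resize(a,None,fx=13,fy=13,interpolation=2)
def dr(im,D,X,c,o,k):
    for q in (proj(D,X)+.5-o)*k: cv2.circle(im,tuple(int(v) for v in q),2,c,-1)
dr(a,d,X,(0,255,0),[315,205],13);dr(a,d,[TIP,TIP-.03*ax],(0,0,255),[315,205],13)
dr(a,d,[P([x,y,.023-.053]) for x in(-.014,.014) for y in (-.014,.014)]+[P([.03,y,.023-.048]) for y in (-.007,.007)],(0,255,255),[315,205],13)
cv2.imwrite('pics/g3.png',a)
E
```

```text
knob top px (4x crop) [[196.0, 158.0], [197.0, 172.0], [198.0, 184.0]]
```

View pics/g3.png

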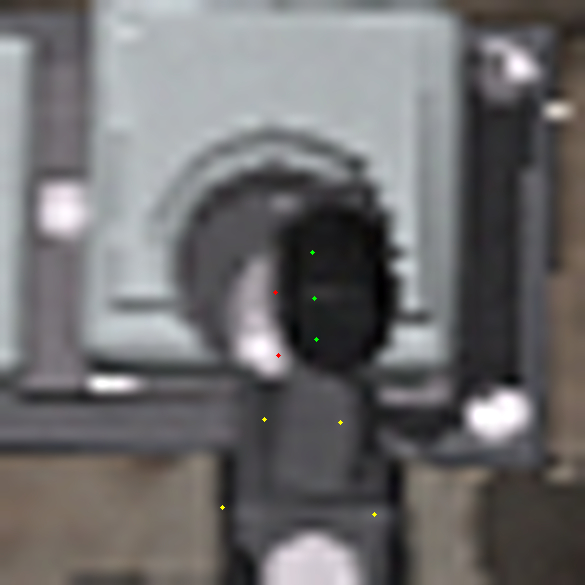

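The crops show the gripped crank over the shaft. It appears about 2.5 mm to the right (-y) of the shaft axis in the top view, and the side view agrees. I'll shift +y and come down to the tip.

```bash
sed -i 's/TIP=np.array.*/TIP=np.array([.501,-.044,.128])/' h.py; python3 - <<'E'
from h import *
go(TIP+(.004+.023)*ax,RT(0))
E
```

```text
t 7.63 tcp [ 0.4678 -0.0465  0.1878] [179.94 -30.13  -2.29] F [-0.1  0.5 -3.5] w 0.0278
turn [ 0.017 -0.022 -0.013] shift after turn [-0.032 -0.095  1.034]
```

Request:
{"method": "send_rows", "body": {"increments": [[[-0.03, -0.1, 0.1], [0, 0, 0], 1], [[0, 0, 0.2], [0, 0, 0], 1], [[0, 0, 0.2], [0, 0, 0], 1], [[0, 0, 0.2], [0, 0, 0], 1], [[0, 0, 0.2], [0, 0, 0], 1], [[0, 0, 0.13], [0, 0, 0], 1], [[0, 0, 0], [0, 0, 0], 1], [[0, 0, 0], [0, 0, 0], 1], [[0, 0, 0], [0, 0, 0], 1], [[0, 0, 0], [0, 0, 0], 1]]}}

```text
t: 8.47
tcp_pos: [0.4825, -0.0436, 0.1559]
ee_rot: [179.6, -29.7, -2.0]
ft_force: [0.2, -1.0, -3.0]
grip_width: 0.028
grip_force: 30.0
```

Request:
{"method": "send_rows", "body": {"increments": [[[0, 0, 0.04], [0, 0, 0], 1], [[0, 0, 0.04], [0, 0, 0], 1], [[0, 0, 0.04], [0, 0, 0], 1], [[0, 0, 0.04], [0, 0, 0], 1], [[0, 0, 0], [0, 0, 0], 1], [[0, 0, 0], [0, 0, 0], 1], [[0, 0, 0], [0, 0, 0], 1]]}}

```text
t: 9.05
tcp_pos: [0.4857, -0.0435, 0.1503]
ee_rot: [179.6, -29.7, -2.0]
ft_force: [-0.1, 0.7, -3.5]
grip_width: 0.028
grip_force: 30.0
```

```bash
python3 - <<'E'
from h import *
go(TIP+(-.006+.023)*ax,RT(0))
s=bot.state();print('F tool',Rn.from_euler('xyz',s['ee_rot'],degrees=True).inv().apply(s['ft_force']),s['moment'])
E
```

```text
t 9.05 tcp [ 0.4857 -0.0435  0.1503] [179.58 -29.68  -2.  ] F [-0.1  0.7 -3.5] w 0.028
turn [0.054 0.053 0.028] shift after turn [ 0.054 -0.002  0.249]
F tool [-1.90301793 -0.72047969  2.98551701] [0.05917288 0.84481523 0.02967606]
```

Request:
{"method": "send_rows", "body": {"increments": [[[0.04, 0, 0], [0.05, 0.05, 0.03], 1], [[0, 0, 0.04], [0, 0, 0], 1], [[0, 0, 0.04], [0, 0, 0], 1], [[0, 0, 0.04], [0, 0, 0], 1], [[0, 0, 0.04], [0, 0, 0], 1], [[0, 0, 0], [0, 0, 0], 1], [[0, 0, 0], [0, 0, 0], 1], [[0, 0, 0], [0, 0, 0], 1]]}}

```text
t: 9.72
tcp_pos: [0.4902, -0.0437, 0.1454]
ee_rot: [180.0, -30.0, -2.2]
ft_force: [-0.3, 0.9, -3.8]
grip_width: 0.0275
grip_force: 30.0
```

Request:
{"method": "send_rows", "body": {"increments": [[[0, 0, 0.04], [0, 0, 0], 1], [[0, 0, 0.04], [0, 0, 0], 1], [[0, 0, 0.04], [0, 0, 0], 1], [[0, 0, 0], [0, 0, 0], 1], [[0, 0, 0], [0, 0, 0], 1], [[0, 0, 0], [0, 0, 0], 1]]}}

```text
t: 10.22
tcp_pos: [0.4939, -0.0439, 0.1433]
ee_rot: [179.9, -30.2, -2.1]
ft_force: [-15.2, -0.2, 24.5]
grip_width: 0.0279
grip_force: 30.0
```

```bash
cat >> h.py <<'E'
def rel():
    s=bot.state();R=Rn.from_euler('xyz',s['ee_rot'],degrees=True)
    v=A.inv().apply(s['tcp_pos']-TIP)*1000
    print('t',round(s['t'],2),'underside rel tip mm (shaft frame)',(v-[0,0,23]).round(1),'turn',(np.degrees((R.inv()*RT(0)).as_rotvec())/6).round(3),'Ftool',R.inv().apply(s['ft_force']).round(1),'M',R.inv().apply(s['moment']).round(2),'w',round(s['grip_width'],4))
E
python3 -c "from h import *;rel()"
```

```text
t 10.22 underside rel tip mm (shaft frame) [ 1.5 -0.2 -6.2] turn [ 0.018 -0.036  0.008] Ftool [ -0.8   0.8 -28.8] M [ 0.09 -0.8   0.04] w 0.0279
```

Request:
{"method": "send_rows", "body": {"increments": [[[0, 0, -0.02], [0, 0, 0], 1], [[0, 0, 0], [0, 0, -0.7], 1], [[0, 0, 0], [0, 0, -0.7], 1], [[0, 0, 0], [0, 0, -0.7], 1], [[0, 0, 0], [0, 0, -0.7], 1], [[0, 0, 0], [0, 0, 0], 1], [[0, 0, 0], [0, 0, 0], 1]]}}

```text
t: 10.8
tcp_pos: [0.4939, -0.0433, 0.144]
ee_rot: [170.4, -28.8, 17.1]
ft_force: [-10.4, 1.8, 19.3]
grip_width: 0.0279
grip_force: 30.0
```

```bash
python3 -c "from h import *;rel()"
```

```text
t 10.8 underside rel tip mm (shaft frame) [ 1.8  0.4 -5.6] turn [ 0.008 -0.038  2.813] Ftool [  1.   -1.1 -22. ] M [ 0.46 -0.39 -0.02] w 0.0279
```

Request:
{"method": "send_rows", "body": {"increments": [[[0, 0, 0], [0, 0, -0.7], 1], [[0, 0, 0], [0, 0, -0.7], 1], [[0, 0, 0], [0, 0, 0], 1], [[0, 0, 0], [0, 0, 0], 1]]}}

```text
t: 11.13
tcp_pos: [0.4938, -0.043, 0.1439]
ee_rot: [166.0, -27.1, 26.5]
ft_force: [-11.3, 2.0, 18.4]
grip_width: 0.0278
grip_force: 30.0
```

Request:
{"method": "send_rows", "body": {"increments": [[[0, 0, 0], [0, 0, -0.7], 1], [[0, 0, 0], [0, 0, -0.7], 1], [[0, 0, 0], [0, 0, 0], 1], [[0, 0, 0], [0, 0, 0], 1]]}}

```text
t: 11.47
tcp_pos: [0.4939, -0.0428, 0.1439]
ee_rot: [162.1, -24.8, 35.5]
ft_force: [-10.8, 2.5, 18.4]
grip_width: 0.0276
grip_force: 30.0
```

Request:
{"method": "send_rows", "body": {"increments": [[[0, 0, 0], [0, 0, -0.7], 1], [[0, 0, 0], [0, 0, -0.7], 1], [[0, 0, 0], [0, 0, -0.7], 1], [[0, 0, 0], [0, 0, 0], 1], [[0, 0, 0], [0, 0, 0], 1]]}}

```text
t: 11.88
tcp_pos: [0.4938, -0.0426, 0.1438]
ee_rot: [157.2, -20.4, 48.3]
ft_force: [-9.7, 2.7, 16.5]
grip_width: 0.0275
grip_force: 30.0
```

```bash
python3 -c "from h import *;rel()"
```

```text
t 11.88 underside rel tip mm (shaft frame) [ 1.6  1.1 -5.7] turn [ 5.000e-03 -3.800e-02  7.717e+00] Ftool [  1.6  -1.7 -19.2] M [0.75 0.04 0.02] w 0.0275
```

Request:
{"method": "send_rows", "body": {"increments": [[[0, 0, -0.06], [0, 0, 0], 1], [[0, 0, 0], [0, 0, 0], 1], [[0, 0, 0], [0, 0, 0], 1], [[0, 0, 0], [0, 0, 0], 1], [[0, 0, 0], [0, 0, 0], 1]]}}

```text
t: 12.3
tcp_pos: [0.4913, -0.0439, 0.1441]
ee_rot: [157.4, -20.2, 48.0]
ft_force: [-1.5, 0.7, 2.4]
grip_width: 0.0278
grip_force: 30.0
```

```bash
python3 -c "from h import *;rel()"
```

```text
t 12.3 underside rel tip mm (shaft frame) [-0.3 -0.2 -4.2] turn [3.000e-03 2.000e-03 7.694e+00] Ftool [ 0.4 -0.5 -2.9] M [ 0.43 -0.27 -0.01] w 0.0278
```

Request:
{"method": "send_rows", "body": {"increments": [[[0.04, 0, 0], [0, 0, 0], 1], [[0.04, 0, 0], [0, 0, 0], 1], [[0.04, 0, 0], [0, 0, 0], 1], [[0, 0, 0], [0, 0, 0], 1], [[0, 0, 0], [0, 0, 0], 1], [[0, 0, 0], [0, 0, 0], 1]]}}

```text
t: 12.8
tcp_pos: [0.4936, -0.0407, 0.1452]
ee_rot: [157.5, -20.2, 48.0]
ft_force: [-1.7, -0.8, -2.7]
grip_width: 0.0278
grip_force: 30.0
```

```bash
python3 -c "from h import *;rel()"
```

```text
t 12.8 underside rel tip mm (shaft frame) [ 2.1  3.  -4.4] turn [-0.     0.018  7.69 ] Ftool [-2.6 -1.4  1.5] M [ 0.5  -1.17 -0.03] w 0.0278
```

Request:
{"method": "send_rows", "body": {"increments": [[[-0.08, 0, 0], [0, 0, 0], 1], [[-0.08, 0, 0], [0, 0, 0], 1], [[-0.08, 0, 0], [0, 0, 0], 1], [[0, 0, 0], [0, 0, 0], 1], [[0, 0, 0], [0, 0, 0], 1], [[0, 0, 0], [0, 0, 0], 1]]}}

```text
t: 13.3
tcp_pos: [0.4904, -0.0443, 0.1439]
ee_rot: [157.3, -20.6, 48.4]
ft_force: [5.4, 5.3, -1.5]
grip_width: 0.028
grip_force: 30.0
```

```bash
python3 -c "from h import *;rel()"
```

```text
t 13.3 underside rel tip mm (shaft frame) [-1.2 -0.7 -4. ] turn [-0.037 -0.062  7.719] Ftool [ 6.5 -1.1  4. ] M [ 0.72  1.24 -0.04] w 0.028
```

Request:
{"method": "send_rows", "body": {"increments": [[[0.08, 0, 0], [0, 0, 0], 1], [[0.08, 0, 0], [0, 0, 0], 1], [[0, 0.06, 0], [0, 0, 0], 1], [[0, 0.06, 0], [0, 0, 0], 1], [[0, 0, 0], [0, 0, 0], 1], [[0, 0, 0], [0, 0, 0], 1], [[0, 0, 0], [0, 0, 0], 1]]}}

```text
t: 13.88
tcp_pos: [0.4932, -0.0443, 0.1451]
ee_rot: [157.6, -20.2, 48.1]
ft_force: [-6.7, 5.4, -0.5]
grip_width: 0.0279
grip_force: 30.0
```

```bash
cat >> h.py <<'E'
def relt():
    s=bot.state();R=Rn.from_euler('xyz',s['ee_rot'],degrees=True)
    print('t',round(s['t'],2),'tool-frame mm',((R.inv().apply(s['tcp_pos']-TIP)*1000)+[0,0,23]).round(2),'Fcontact',R.inv().apply(s['ft_force']-[-.3,0,-3.3]).round(1),'psi',-6*(R.inv()*RT(0)).as_rotvec(True)[2].round(1)/6)
E
python3 -c "from h import *;relt()"
```

```text
t 13.88 tool-frame mm [0.82 1.65 4.35] Fcontact [ 0.7 -6.7 -5.7] psi -46.20000000000001
```

Request:
{"method": "send_rows", "body": {"increments": [[[0, -0.08, 0], [0, 0, 0], 1], [[0, -0.08, 0], [0, 0, 0], 1], [[0, -0.08, 0], [0, 0, 0], 1], [[0, 0, 0], [0, 0, 0], 1], [[0, 0, 0], [0, 0, 0], 1], [[0, 0, 0], [0, 0, 0], 1]]}}

```text
t: 14.38
tcp_pos: [0.49, -0.0408, 0.1433]
ee_rot: [157.3, -20.2, 48.0]
ft_force: [3.9, -4.6, -0.3]
grip_width: 0.028
grip_force: 30.0
```

```bash
python3 -c "from h import *;relt()"
```

```text
t 14.38 tool-frame mm [ 0.61 -3.34  4.16] Fcontact [ 0.4  6.9 -0.4] psi -46.1
```

Request:
{"method": "send_rows", "body": {"increments": [[[0.01, 0.11, -0.02], [0, 0, 0], 1], [[0, 0, 0], [0, 0, 0], 1], [[0, 0, 0], [0, 0, 0], 1], [[0, 0, 0], [0, 0, 0], 1]]}}

```text
t: 14.72
tcp_pos: [0.4909, -0.0417, 0.1445]
ee_rot: [157.5, -20.2, 48.0]
ft_force: [0.0, -0.4, -3.1]
grip_width: 0.0276
grip_force: 30.0
```

```bash
python3 -c "from h import *;relt()"
```

```text
t 14.72 tool-frame mm [ 0.91 -1.75  3.58] Fcontact [ 0.   0.5 -0. ] psi -46.20000000000001
```

Request:
{"method": "send_rows", "body": {"increments": [[[0, 0, 0.05], [0, 0, 0], 1], [[0, 0, 0.05], [0, 0, 0], 1], [[0, 0, 0.05], [0, 0, 0], 1], [[0, 0, 0], [0, 0, 0], 1], [[0, 0, 0], [0, 0, 0], 1]]}}

```text
t: 15.13
tcp_pos: [0.4947, -0.0421, 0.1396]
ee_rot: [157.4, -20.2, 48.1]
ft_force: [4.0, -1.2, -9.8]
grip_width: 0.0275
grip_force: 30.0
```

```bash
python3 -c "from h import *;relt()"
```

```text
t 15.13 tool-frame mm [ 1.44 -0.95  9.75] Fcontact [-0.4  1.1  7.8] psi -46.20000000000001
```

It dropped past the shoulder, so I'll continue down.

Request:
{"method": "send_rows", "body": {"increments": [[[0, 0, 0.06], [0, 0, 0], 1], [[0, 0, 0.06], [0, 0, 0], 1], [[0, 0, 0.06], [0, 0, 0], 1], [[0, 0, 0.06], [0, 0, 0], 1], [[0, 0, 0], [0, 0, 0], 1], [[0, 0, 0], [0, 0, 0], 1]]}}

```text
t: 15.63
tcp_pos: [0.4993, -0.0424, 0.1316]
ee_rot: [157.4, -20.2, 48.1]
ft_force: [-2.6, -1.4, 1.4]
grip_width: 0.0279
grip_force: 30.0
```

```bash
python3 -c "from h import *;relt()"
```

```text
t 15.63 tool-frame mm [ 1.3  -0.92 18.99] Fcontact [-0.8  1.3 -5.2] psi -46.20000000000001
```

Request:
{"method": "send_rows", "body": {"increments": [[[0, 0, 0.06], [0, 0, 0], 1], [[0, 0, 0.06], [0, 0, 0], 1], [[0, 0, 0.06], [0, 0, 0], 1], [[0, 0, 0.06], [0, 0, 0], 1], [[0, 0, 0.04], [0, 0, 0], 1], [[0, 0, 0], [0, 0, 0], 1], [[0, 0, 0], [0, 0, 0], 1]]}}

```text
t: 16.22
tcp_pos: [0.5046, -0.0428, 0.1219]
ee_rot: [157.4, -20.2, 48.0]
ft_force: [-4.4, -1.2, 4.6]
grip_width: 0.028
grip_force: 30.0
```

```bash
python3 -c "from h import *;relt()"
```

```text
t 16.22 tool-frame mm [ 1.02 -0.93 30.11] Fcontact [-0.7  1.3 -8.9] psi -46.20000000000001
```

Request:
{"method": "send_rows", "body": {"increments": [[[0, 0, 0.05], [0, 0, 0], 1], [[0, 0, 0.04], [0, 0, 0], 1], [[0, 0, 0], [0, 0, 0], 1], [[0, 0, 0], [0, 0, 0], 1]]}}

```text
t: 16.55
tcp_pos: [0.5059, -0.0431, 0.1191]
ee_rot: [157.3, -20.1, 48.1]
ft_force: [-16.8, -0.1, 19.8]
grip_width: 0.028
grip_force: 30.0
```

```bash
python3 -c "from h import *;relt()"
```

```text
t 16.55 tool-frame mm [ 0.64 -0.97 33.13] Fcontact [ -2.5  -1.4 -28.2] psi -46.20000000000001
```

Home: depth about 33 mm in my frame, with a hard stop. I'll unload, release and withdraw.

Request:
{"method": "send_rows", "body": {"increments": [[[0, 0, -0.05], [0, 0, 0], 1], [[0, 0, 0], [0, 0, 0], 1], [[0, 0, 0], [0, 0, 0], 0.5], [[0, 0, 0], [0, 0, 0], 0.2], [[0, 0, 0], [0, 0, 0], 0], [[0, 0, 0], [0, 0, 0], 0], [[0, 0, 0], [0, 0, 0], 0], [[0, 0, 0], [0, 0, 0], 0], [[0, 0, -0.1], [0, 0, 0], 0], [[0, 0, -0.2], [0, 0, 0], 0], [[0, 0, -0.3], [0, 0, 0], 0], [[0, 0, -0.4], [0, 0, 0], 0], [[0, 0, -0.4], [0, 0, 0], 0], [[0, 0, -0.4], [0, 0, 0], 0], [[0, 0, -0.2], [0, 0, 0], 0], [[0, 0, 0], [0, 0, 0], 0], [[0, 0, 0], [0, 0, 0], 0], [[0, 0, 0], [0, 0, 0], 0]]}}

```text
t: 18.05
tcp_pos: [0.4692, -0.0424, 0.1841]
ee_rot: [157.4, -20.2, 47.9]
ft_force: [0.3, -0.8, -0.4]
grip_width: 0.0919
grip_force: 0.0
```

```bash
python3 - <<'E'
from h import *
relt()
d=img('top','top3.png');e=img('side','side3.png')
k=8
s=bot.state();R=Rn.from_euler('xyz',s['ee_rot'],degrees=True)
H=TIP+R.apply([.001,-.00095,0])   # hub axis at tip height
U=H-.030*ax
K=lambda psi,h:U+R.apply([.065*np.cos(psi),.065*np.sin(psi),-h])
o=np.zeros((600,800,3),np.uint8)
for j,(D,x0,y0) in enumerate(((d,305,180),(e,335,150))):
    im=cv2.resize(cv2.cvtColor(D['color'],cv2.COLOR_RGB2BGR)[y0:y0+75,x0:x0+50],None,fx=k,fy=k,interpolation=2)
    for X,c in ((TIP,(0,0,255)),(K(0,.05),(0,255,0)),(K(0,.086),(0,255,0)),(U+.053*ax,(0,255,255)),(U,(0,255,255))):
        q=(proj(D,[X])[0]+.5-[x0,y0])*k;cv2.circle(im,(int(q[0]),int(q[1])),2,c,-1)
    o[:,400*j:400*j+400]=im
cv2.imwrite('pics/g4.png',o)
E
```

```text
t 18.05 tool-frame mm [  0.55   0.15 -41.5 ] Fcontact [ 0.8  2.  -2.2] psi -46.1
```

View pics/g4.png

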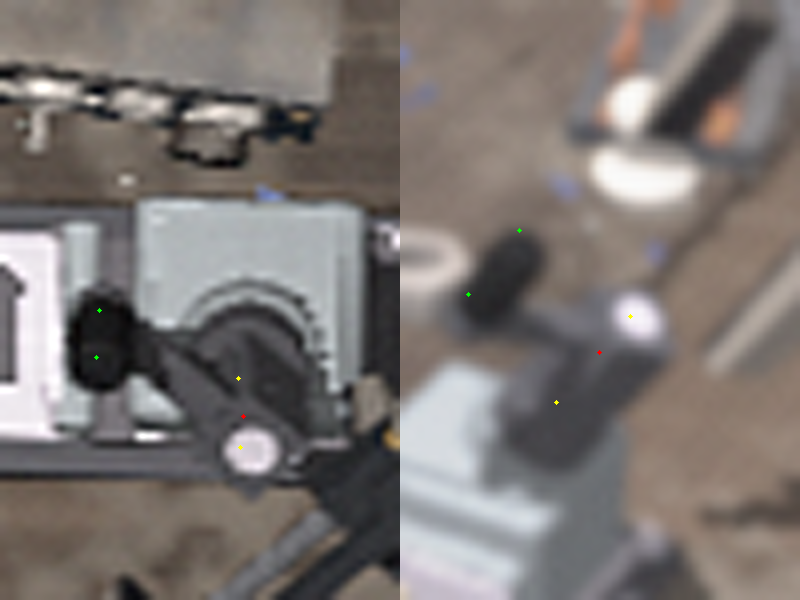

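The crank is fully down on the boss: hub cap at (631,317) in the side crop, knob at (102,340) in the top crop, forward-left of the hub. The arm is clear, so I'll go over the knob and grip it.

Request:
{"method": "send_rows", "body": {"increments": [[[0.2, 0, 0], [0, 0, 0], 0], [[0.4, -0.03, 0], [0, 0, 0], 0], [[0.4, 0, 0], [0, 0, 0], 0], [[0.4, 0, 0], [0, 0, 0], 0], [[0.23, 0, 0], [0, 0, 0], 0], [[0, 0, 0], [0, 0, 0], 0], [[0, 0, 0], [0, 0, 0], 0], [[0, 0, 0.2], [0, 0, 0], 0.2], [[0, 0, 0.3], [0, 0, 0], 0.3], [[0, 0, 0.3], [0, 0, 0], 0.3], [[0, 0, 0.26], [0, 0, 0], 0.3], [[0, 0, 0], [0, 0, 0], 0.3], [[0, 0, 0], [0, 0, 0], 0.3], [[0, 0, 0], [0, 0, 0], 0.3], [[0, 0, 0], [0, 0, 0], 0.3]]}}

```text
t: 19.4
tcp_pos: [0.5304, 0.0036, 0.1702]
ee_rot: [157.4, -20.3, 48.0]
ft_force: [-0.2, -0.0, -0.5]
grip_width: 0.0645
grip_force: 0.0
```

```bash
python3 -c "from h import *;relt()"
```

```text
t 19.4 tool-frame mm [66.24 -1.28  0.21] Fcontact [ 1.   1.1 -2.4] psi -46.1
```

Request:
{"method": "send_rows", "body": {"increments": [[[0, 0, 0], [0, 0, 0], 0.5], [[0, 0, 0], [0, 0, 0], 0.6], [[0, 0, 0], [0, 0, 0], 0.7], [[0, 0, 0], [0, 0, 0], 1], [[0, 0, 0], [0, 0, 0], 1], [[0, 0, 0], [0, 0, 0], 1], [[0, 0, 0], [0, 0, 0], 1], [[0, 0, 0], [0, 0, 0], 1], [[0, 0, 0], [0, 0, 0], 1]]}}

```text
t: 20.15
tcp_pos: [0.5304, 0.0039, 0.1697]
ee_rot: [157.4, -20.2, 48.0]
ft_force: [-0.9, 1.1, 1.6]
grip_width: 0.021
grip_force: 30.0
```

```bash
python3 - <<'E'
from h import *
relt()
# circle steps: 12deg start angle -2deg about centre
c=[]
a=np.radians(np.arange(0,361,15));p=65/40*np.c_[np.cos(a),np.sin(a)]
print(np.diff(p,axis=0).round(2).tolist())
E
```

```text
t 20.15 tool-frame mm [66.32 -1.73  0.66] Fcontact [ 2.1  0.7 -4.6] psi -46.1
[[-0.06, 0.42], [-0.16, 0.39], [-0.26, 0.34], [-0.34, 0.26], [-0.39, 0.16], [-0.42, 0.06], [-0.42, -0.06], [-0.39, -0.16], [-0.34, -0.26], [-0.26, -0.34], [-0.16, -0.39], [-0.06, -0.42], [0.06, -0.42], [0.16, -0.39], [0.26, -0.34], [0.34, -0.26], [0.39, -0.16], [0.42, -0.06], [0.42, 0.06], [0.39, 0.16], [0.34, 0.26], [0.26, 0.34], [0.16, 0.39], [0.06, 0.42]]
```

Request:
{"method": "send_rows", "body": {"increments": [[[-0.06, 0.42, 0], [0, 0, 0], 1], [[-0.16, 0.39, 0], [0, 0, 0], 1], [[-0.26, 0.34, 0], [0, 0, 0], 1], [[-0.34, 0.26, 0], [0, 0, 0], 1], [[-0.39, 0.16, 0], [0, 0, 0], 1], [[-0.42, 0.06, 0], [0, 0, 0], 1], [[0, 0, 0], [0, 0, 0], 1], [[0, 0, 0], [0, 0, 0], 1]]}}

```text
t: 20.82
tcp_pos: [0.5284, -0.0891, 0.1706]
ee_rot: [157.4, -20.2, 47.9]
ft_force: [1.3, -0.1, -1.8]
grip_width: 0.021
grip_force: 30.0
```

```bash
cat >> h.py <<'E'
def ang():
    s=bot.state();R=Rn.from_euler('xyz',s['ee_rot'],degrees=True)
    v=R.inv().apply(s['tcp_pos']-TIP)*1000-[1,-1,0]
    print('angle',np.degrees(np.arctan2(v[1],v[0])).round(1),'r',np.hypot(v[0],v[1]).round(1)); relt()
E
python3 -c "from h import *;ang()"
```

```text
angle 90.4 r 65.0
t 20.82 tool-frame mm [ 0.58 64.01  0.7 ] Fcontact [ 1.5  1.6 -0.5] psi -46.0
```

Turns smoothly. Continue 270°.

Request:
{"method": "send_rows", "body": {"increments": [[[-0.42, -0.06, 0], [0, 0, 0], 1], [[-0.39, -0.16, 0], [0, 0, 0], 1], [[-0.34, -0.26, 0], [0, 0, 0], 1], [[-0.26, -0.34, 0], [0, 0, 0], 1], [[-0.16, -0.39, 0], [0, 0, 0], 1], [[-0.06, -0.42, 0], [0, 0, 0], 1], [[0.06, -0.42, 0], [0, 0, 0], 1], [[0.16, -0.39, 0], [0, 0, 0], 1], [[0.26, -0.34, 0], [0, 0, 0], 1], [[0.34, -0.26, 0], [0, 0, 0], 1], [[0.39, -0.16, 0], [0, 0, 0], 1], [[0.42, -0.06, 0], [0, 0, 0], 1], [[0, 0, 0], [0, 0, 0], 1], [[0, 0, 0], [0, 0, 0], 1]]}}

```text
t: 21.98
tcp_pos: [0.472, -0.0091, 0.1308]
ee_rot: [159.5, -19.0, 47.9]
ft_force: [-0.4, -0.2, -0.6]
grip_width: 0.0002
grip_force: 0.0
```

```bash
python3 -c "from h import *;ang()"
```

```text
angle -81.7 r 41.3
t 21.98 tool-frame mm [  6.97 -41.83   6.67] Fcontact [ 0.6  1.  -2.4] psi -46.5
```

Request:
{"method": "send_rows", "body": {"increments": [[[0.42, 0.06, 0], [0, 0, 0], 1], [[0.39, 0.16, 0], [0, 0, 0], 1], [[0.34, 0.26, 0], [0, 0, 0], 1], [[0.26, 0.34, 0], [0, 0, 0], 1], [[0.16, 0.39, 0], [0, 0, 0], 1], [[0.06, 0.42, 0], [0, 0, 0], 1], [[-0.06, 0.42, 0], [0, 0, 0], 1], [[-0.16, 0.39, 0], [0, 0, 0], 1], [[-0.26, 0.34, 0], [0, 0, 0], 1], [[-0.34, 0.26, 0], [0, 0, 0], 1], [[-0.39, 0.16, 0], [0, 0, 0], 1], [[-0.42, 0.06, 0], [0, 0, 0], 1], [[0, 0, 0], [0, 0, 0], 1], [[0, 0, 0], [0, 0, 0], 1]]}}

```text
t: 23.15
tcp_pos: [0.5509, -0.1042, 0.1729]
ee_rot: [159.6, -18.9, 47.6]
ft_force: [0.0, 0.3, 0.2]
grip_width: 0.0004
grip_force: 0.0
```

```bash
python3 -c "from h import *;ang()"
```

```text
angle 87.9 r 89.7
t 23.15 tool-frame mm [ 4.34 88.65  6.99] Fcontact [ 1.5  1.1 -2.9] psi -46.29999999999999
```

Request:
{"method": "send_rows", "body": {"increments": [[[0, 0, -0.3], [0, 0, 0], 0.5], [[0, 0, -0.5], [0, 0, 0], 0.3], [[0, 0, -0.6], [0, 0, 0], 0], [[0, 0, -0.6], [0, 0, 0], 0], [[0, 0, 0], [0, 0, 0], 0], [[0, 0, 0], [0, 0, 0], 0], [[0, 0, 0], [0, 0, 0], 0]]}}

```text
t: 23.73
tcp_pos: [0.5149, -0.1013, 0.2444]
ee_rot: [159.4, -18.9, 47.9]
ft_force: [-0.5, 0.8, -0.2]
grip_width: 0.045
grip_force: 0.0
```

```bash
python3 - <<'E'
from h import *
ang();print(bot.state()['joints'].round(1))
d=img('top','top4.png');e=img('side','side4.png')
k=6
o=np.zeros((600,800,3),np.uint8)
o[:480,:400]=cv2.resize(cv2.cvtColor(d['color'],cv2.COLOR_RGB2BGR)[180:260,295:295+66],None,fx=k,fy=k,interpolation=2)[:480,:396].copy() if 0 else cv2.resize(cv2.cvtColor(d['color'],cv2.COLOR_RGB2BGR)[180:260,295:362],(400,480),interpolation=2)
o[:600,400:]=cv2.resize(cv2.cvtColor(e['color'],cv2.COLOR_RGB2BGR)[150:250,320:387],(400,600),interpolation=2)
cv2.imwrite('pics/g5.png',o)
E
```

```text
angle 86.6 r 89.3
t 23.73 tool-frame mm [  6.33  88.09 -73.11] Fcontact [ 1.4  0.4 -2.8] psi -46.5
[ 89.1  23.  -89.9 124.6  41.9  32.7 -72. ]
```

View pics/g5.png

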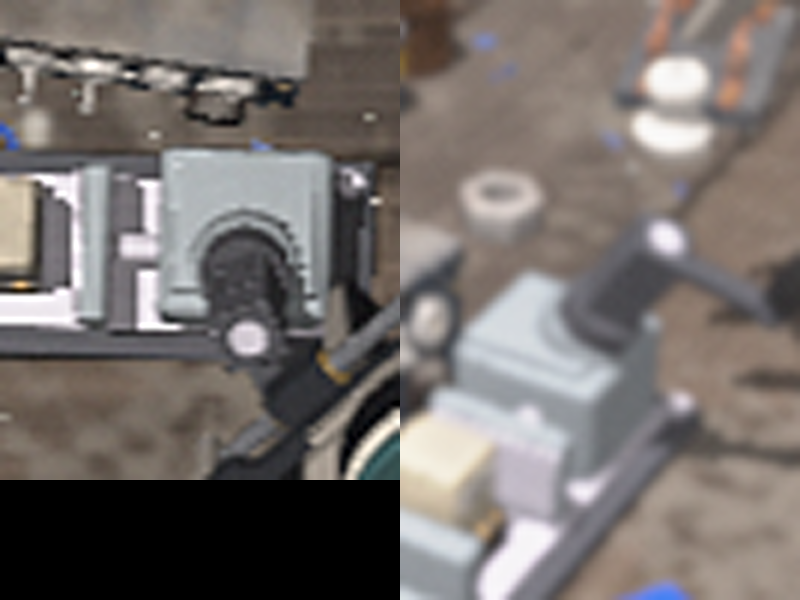

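The side crop shows the crank still home on its shaft, its arm running right and down from the hub cap at (665,238) to the knob at (785,285). The relay is standing. Joint 3 hit its limit, which cost me the knob. I'll turn the tool back to the unyawed orientation.

Request:
{"method": "send_rows", "body": {"increments": [[[0, 0, -0.3], [0, 0, 0.5], 0], [[0, -0.4, -0.2], [0, 0, 0.95], 0], [[0, -0.4, 0], [0, 0, 0.95], 0], [[0, -0.4, 0], [0, 0, 0.95], 0], [[0, -0.2, 0], [0, 0, 0.95], 0], [[0, 0, 0], [0, 0, 0.95], 0], [[0, 0, 0], [0, 0, 0.95], 0], [[0, 0, 0], [0, 0, 0.95], 0], [[0, 0, 0], [0, 0, 0.6], 0], [[0, 0, 0], [0, 0, 0], 0], [[0, 0, 0], [0, 0, 0], 0], [[0, 0, 0], [0, 0, 0], 0]]}}

```text
t: 24.83
tcp_pos: [0.4859, -0.0717, 0.2441]
ee_rot: [176.6, -26.3, 7.9]
ft_force: [0.2, 0.2, 0.7]
grip_width: 0.0919
grip_force: 0.0
```

```bash
cat >> h.py <<'E'
HUB=np.array([0.0,0.0])
# hub axis in shaft frame A (mm offset from TIP), from fit at psi -46: tool (1,-.95)
_R=RT(46); H0=TIP+_R.apply([.001,-.00095,0]); U=H0-.0327*ax
def knob(phi,h=.0695):  # phi clockwise seen from end, 0 = fitted position (tool x at psi=46)
    a=np.radians(phi); return U+_R.apply([.065*np.cos(a),.065*np.sin(a),-h])
E
python3 - <<'E'
from h import *
print(bot.state()['joints'].round(1));rel()
e=load('side');m=np.array([384.5-.5,197-.5]);m2=np.array([382.8-.5,202-.5])
for p in range(120,340,10): print(p,proj(e,[knob(p)])[0].round(1),proj(e,[knob(p,.043)])[0].round(1),end=' | ')
print(m,m2,proj(e,[U+.053*ax]),'meas hub',(665-400)/5.97+320-.5,238/6+150-.5)
E
```

```text
[100.    0.3 -89.  127.4 -10.7  26.9 -63.4]
t 24.83 underside rel tip mm (shaft frame) [ 45.9 -28.3  84.6] turn [-0.233  0.57   1.495] Ftool [ 0.5 -0.2 -0.5] M [ 0.04 -0.46 -0.04] w 0.0919
120 [370.9 172.6] [366.2 178.1] | 130 [374.  174.8] [369.3 180.3] | 140 [377.  177.4] [372.2 182.9] | 150 [379.6 180.2] [374.7 185.7] | 160 [381.8 183.3] [376.9 188.7] | 170 [383.6 186.4] [378.6 191.8] | 180 [384.8 189.6] [379.8 194.9] | 190 [385.5 192.7] [380.5 198. ] | 200 [385.7 195.6] [380.6 201. ] | 210 [385.2 198.3] [380.1 203.7] | 220 [384.1 200.7] [379. 206.] | 230 [382.5 202.7] [377.4 208. ] | 240 [380.3 204.2] [375.2 209.5] | 250 [377.7 205.1] [372.6 210.4] | 260 [374.6 205.5] [369.6 210.8] | 270 [371.3 205.2] [366.2 210.6] | 280 [367.7 204.4] [362.7 209.8] | 290 [364.1 203. ] [359.1 208.4] | 300 [360.5 201. ] [355.6 206.5] | 310 [357.  198.6] [352.2 204.1] | 320 [353.9 195.7] [349.1 201.4] | 330 [351.1 192.6] [346.4 198.3] | [384.  196.5] [382.3 201.5] [[362.87956415 189.66170047]] meas hub 363.88860971524286 189.16666666666666
```

```bash
cat >> h.py <<'E'
RV=Rn.from_euler('xyz',[180,0,-2.2],degrees=True)
E
python3 - <<'E'
from h import *
go([.50,-.10,.30],RV)
E
```

```text
t 24.83 tcp [ 0.4859 -0.0717  0.2441] [176.65 -26.31   7.86] F [0.2 0.2 0.7] w 0.0919
turn [ 0.163 -4.419  1.518] shift after turn [ 0.381  0.694 -1.397]
```

Request:
{"method": "send_rows", "body": {"increments": [[[0, 0, -0.5], [0.03, -0.74, 0.25], 0], [[0, 0, -0.5], [0.03, -0.74, 0.25], 0], [[0, 0, -0.4], [0.03, -0.74, 0.25], 0], [[0, 0, 0], [0.03, -0.74, 0.25], 0], [[0, 0, 0], [0.03, -0.74, 0.25], 0], [[0, 0, 0], [0.03, -0.74, 0.25], 0], [[0.2, 0, 0], [0, 0, 0], 0], [[0.3, 0, 0], [0, 0, 0], 0], [[0.3, 0, 0], [0, 0, 0], 0], [[0.3, 0, 0], [0, 0, 0], 0], [[0.3, 0, 0], [0, 0, 0], 0], [[0, 0, 0], [0, 0, 0], 0], [[0, 0, 0], [0, 0, 0], 0], [[0, 0, 0], [0, 0, 0], 0]]}}

```text
t: 26.0
tcp_pos: [0.4479, -0.0636, 0.3321]
ee_rot: [179.7, -3.4, -2.3]
ft_force: [0.9, 0.7, 0.3]
grip_width: 0.0919
grip_force: 0.0
```

```bash
python3 - <<'E'
from h import *
s=bot.state();print(s['joints'].round(1)); go(knob(203,.075)+[0,0,.05-.019],RV)
E
```

```text
[112.4 -17.6 -89.9 108.4 -19.7  69.3 -63.6]
t 26.0 tcp [ 0.4479 -0.0636  0.3321] [179.66  -3.42  -2.27] F [0.9 0.7 0.3] w 0.0919
turn [ 0.057 -0.57  -0.014] shift after turn [-0.516  0.06   4.159]
```

```bash
cat > fk.py <<'E'
import numpy as np
from scipy.spatial.transform import Rotation as Rn
D=[([62.282,26.831,-.6656,91.877,.3436,61.388,-3.2257],[.27703,-.5874,.21372],[-179.906,.006,25.251]),
([89.1,23.,-89.9,124.6,41.9,32.7,-72.],[.5149,-.1013,.2444],[159.4,-18.9,47.9]),
([100.,.3,-89.,127.4,-10.7,26.9,-63.4],[.4859,-.0717,.2441],[176.65,-26.31,7.86]),
([112.4,-17.6,-89.9,108.4,-19.7,69.3,-63.6],[.4479,-.0636,.3321],[179.66,-3.42,-2.27])]
def fk(j,p,s):
    d1,d3,d5,d7,a3,a4,a6,b0,b7=p; j=np.radians(np.array(j))*np.array(s)
    z=lambda a:Rn.from_euler('z',a); y=lambda a:Rn.from_euler('y',a)
    R=z(j[0]+b0); t=np.array([0,0,d1]); R=R*y(j[1])*z(j[2]); t=t+R.apply([a3,0,d3]); R=R*y(j[3]); t=t+R.apply([a4,0,0])
    R=R*z(j[4]); t=t+R.apply([0,0,d5]); R=R*y(j[5])
    t=t+R.apply([a6,0,0]); R=R*z(j[6]+b7); return t+R.apply([0,0,d7]),R
E
cat > fit.py <<'E'
from fk import *
import itertools
from scipy.optimize import least_squares as LS
best=None
for s in itertools.product([1,-1],repeat=3):
    sg=[1,1,s[0],1,s[1],1,s[2]]
    for s1 in (1,-1):
        sg[0]=s1
        for b7 in (0,1.57,3.14,-1.57):
            az=np.arctan2(-.5874,.277)
            def f(p):
                r=[]
                for j,t,e in D:
                    T,R=fk(j,p,sg); r+=list((T-t)*1); r+=list((R.inv()*Rn.from_euler('xyz',e,degrees=True)).as_rotvec()*.3)
                return r
            q=LS(f,[.3,.4,.4,.3,0,0,0,az-s1*np.radians(62.28),b7],max_nfev=200)
            if best is None or q.cost<best[0]: best=(q.cost,list(sg),q.x,np.array(q.fun).round(3))
print(best)
E
python3 fit.py
```

```text
(np.float64(0.00025329786812531733), [-1, 1, -1, 1, -1, 1, -1], array([ 0.39543239,  0.62711183,  0.5333855 ,  0.41942603, -0.05860462,
        0.09894716,  0.00166017, -0.02872027,  1.54368148]), array([ 0.013,  0.007,  0.005,  0.   , -0.   , -0.   ,  0.001, -0.009,
        0.002,  0.002,  0.003,  0.   , -0.002,  0.   ,  0.   ,  0.004,
        0.   ,  0.   ,  0.   , -0.01 , -0.007,  0.001,  0.   , -0.   ]))
```

```bash
cat > fk.py <<'E'
import numpy as np
from scipy.spatial.transform import Rotation as Rn
from scipy.optimize import least_squares as LS
exec(open('data.py').read())
SG=np.array([-1,1,-1,1,-1,1,-1])
def fk(j,p):
    d1,d3,d5,d7,a1,a3,a4,a6,y1,y3,y5,b0=p; j=np.radians(np.array(j))*SG
    z=lambda a:Rn.from_euler('z',a); y=lambda a:Rn.from_euler('y',a)
    R=z(j[0]+b0); t=np.array([0,0,d1])+R.apply([a1,y1,0]); R=R*y(j[1])*z(j[2]); t=t+R.apply([a3,y3,d3]); R=R*y(j[3]); t=t+R.apply([a4,0,0])
    R=R*z(j[4]); t=t+R.apply([0,y5,d5]); R=R*y(j[5])
    t=t+R.apply([a6,0,0]); R=R*z(j[6]+np.pi/2-b0); return t+R.apply([0,0,d7]),R
def res(p):
    r=[]
    for j,t,e in D:
        T,R=fk(j,p); r+=list((T-t)); r+=list((R.inv()*Rn.from_euler('xyz',e,degrees=True)).as_rotvec()*.3)
    return np.r_[r,p[4:11]*.003]
P=LS(res,[.39,.62,.53,.42,0,-.05,.1,0,0,0,0,0]).x
LO=np.array([-144.91,-17.63,-89.93,15.96,-74.01,8.47,-167.45]);HI=np.array([144.91,115.5,88.59,139.68,254.01,105.57,167.45])
def jac(q):
    T0,R0=fk(q,P);J=np.zeros((6,7))
    for i in range(7):
        d=np.zeros(7);d[i]=.1;T,R=fk(q+d,P);J[:3,i]=(T-T0)/.1;J[3:,i]=(R*R0.inv()).as_rotvec()/.1
    return J
E
python3 - <<'E'
import sys;sys.path.insert(0,'.')
src=open('fk.py').read()
open('data.py','w').write('''D=[([62.282,26.831,-.6656,91.877,.3436,61.388,-3.2257],[.27703,-.5874,.21372],[-179.906,.006,25.251]),
([89.1,23.,-89.9,124.6,41.9,32.7,-72.],[.5149,-.1013,.2444],[159.4,-18.9,47.9]),
([100.,.3,-89.,127.4,-10.7,26.9,-63.4],[.4859,-.0717,.2441],[176.65,-26.31,7.86]),
([112.4,-17.6,-89.9,108.4,-19.7,69.3,-63.6],[.4479,-.0636,.3321],[179.66,-3.42,-2.27])]
''')
from fk import *
print(P.round(4));print(res(P)[:24].reshape(4,6).round(4))
# simulate whole history with pseudo-inverse: start -> key poses
q=np.array(D[0][0])
keys=[([.277,-.587,.2137],[180,0,8.1]),([.5254,-.2653,.2215],[180,0,8.1]),([.5264,-.2661,.023],[180,0,8.1]),([.5254,-.2653,.2215],[180,0,8.1]),([.5254,-.2653,.2215],[180,-30,-2.2]),([.467,-.044,.188],[180,-30,-2.2]),([.494,-.0435,.144],[180,-30,-2.2]),([.494,-.0435,.144],[157.3,-20.2,48]),([.506,-.043,.119],[157.3,-20.2,48]),([.469,-.042,.184],[157.3,-20.2,48]),([.53,.0036,.17],[157.3,-20.2,48])]
for pos,e in keys:
    Rt=Rn.from_euler('xyz',e,degrees=True);T0,R0=fk(q,P);rv=(Rt*R0.inv()).as_rotvec()
    for k in range(40):
        a=(k+1)/40;T,R=fk(q,P);tg=T0+(np.array(pos)-T0)*a;Rg=Rn.from_rotvec(rv*a)*R0
        dx=np.r_[tg-T,(Rg*R.inv()).as_rotvec()];J=jac(q);q=q+J.T@np.linalg.solve(J@J.T+1e-10*np.eye(6),dx)
    print(pos,q.round(1))
E
```

```text
[ 3.024e-01  5.192e-01  4.714e-01  3.272e-01  1.000e-04  3.000e-04
 -2.200e-03 -1.000e-04 -2.880e-02 -3.300e-03 -1.400e-03 -0.000e+00]
[[-0.0001 -0.      0.0001  0.      0.     -0.    ]
 [-0.0001 -0.0001  0.     -0.0004 -0.0002 -0.0002]
 [ 0.0001  0.0001 -0.     -0.0002 -0.0003 -0.    ]
 [ 0.0001 -0.0001 -0.0001  0.0002  0.0001  0.0002]]
[0.277, -0.587, 0.2137] [ 59.7  26.7   2.9  92.2  -1.5  61.2 -18.9]
[0.5254, -0.2653, 0.2215] [ 27.9  20.7  -5.6 100.1   2.3  59.3 -60.4]
[0.5264, -0.2661, 0.023] [ 27.   35.7  -4.5 107.    4.4  37.4 -62. ]
[0.5254, -0.2653, 0.2215] [ 27.9  20.7  -5.6 100.1   2.3  59.3 -60.4]
[0.5254, -0.2653, 0.2215] [ 44.   10.6 -14.  120.7 -27.8  24.9 -38.5]
[0.467, -0.044, 0.188] [ 2.300e+01 -1.000e-01 -2.180e+01  1.384e+02  2.200e+00  1.170e+01
 -9.300e+01]
[0.494, -0.0435, 0.144] [   8.6    7.7   -8.4  138.4   25.9    4.4 -116.9]
[0.494, -0.0435, 0.144] [ 17.8   8.4 -18.2 138.   41.9   5.4 -86.4]
[0.506, -0.043, 0.119] [ -6.8  11.6   8.  139.   51.5  -0.9 -97.1]
[0.469, -0.042, 0.184] [ 42.3   1.9 -41.4 137.5   9.7  11.2 -53.9]
[0.53, 0.0036, 0.17] [ 19.5   9.4 -27.9 132.2  43.9  13.2 -93.8]
```

```bash
cat > sim.py <<'E'
from fk import *
def move(q,pos,Rt,n=25,margin=False):
    q=np.array(q,float);T0,R0=fk(q,P);rv=(Rt*R0.inv()).as_rotvec();mm=[]
    for k in range(n+3):
        a=min(1,(k+1)/n);T,R=fk(q,P);dx=np.r_[T0+(np.array(pos)-T0)*a-T,(Rn.from_rotvec(rv*a)*R0*R.inv()).as_rotvec()]
        J=jac(q);free=np.ones(7,bool);d=np.zeros(7)
        for _ in range(4):
            Jf=J[:,free];d=np.where(free,0,d);d[free]=Jf.T@np.linalg.solve(Jf@Jf.T+1e-9*np.eye(6),dx-J[:,~free]@d[~free])
            bad=free&((q+d<LO)|(q+d>HI))
            if not bad.any(): break
            d[bad]=np.clip(d,LO-q,HI-q)[bad];free&=~bad
            if free.sum()<5: break
        d=np.clip(np.clip(d,-12,12),LO-q,HI-q); q=q+d; mm.append(np.min(np.minimum(q-LO,HI-q)[:6]))
    T,R=fk(q,P);err=np.linalg.norm(T-pos)+.1*(Rt*R.inv()).magnitude()
    return q,err,min(mm)
E
cat > search.py <<'E'
from h import *
from sim import *
from multiprocessing import Pool
q0=bot.state()['joints'] if __name__=='__main__' else None
pre=knob(203,.075)+[0,0,.05-.019]
def V(y): return Rn.from_euler('xyz',[180,0,y],degrees=True)
def job(a):
    q0,r,az,z,yaw=a
    w=[r*np.cos(np.radians(az)),r*np.sin(np.radians(az)),z]
    q,e,m=move(q0,w,V(yaw)); q1=q; q,e2,m2=move(q,pre,V(-2.2))
    return (abs(q[2])+200*(e+e2>.01),r,az,z,yaw,round(e,3),round(e2,3),m2,q1.round(0).tolist(),q.round(0).tolist())
if __name__=='__main__':
    J=[(q0,r,az,z,yaw) for r in(.45,.6,.75) for az in(-80,-45,-10,30,60) for z in (.25,.45) for yaw in (-90,-45,0,45,90)]
    with Pool() as p: o=sorted(p.map(job,J),key=lambda x:x[0])
    for x in o[:6]: print(x)
E
nproc; time OMP_NUM_THREADS=1 python3 search.py
```

```text
4
(np.float64(45.87294819695326), 0.45, 60, 0.45, 0, np.float64(0.0), np.float64(0.0), np.float64(0.8889836933572397), [43.0, -18.0, -85.0, 95.0, -18.0, 87.0, -131.0], [45.0, 15.0, -46.0, 121.0, 15.0, 49.0, -101.0])
(np.float64(49.6292797363795), 0.45, 60, 0.45, 45, np.float64(0.0), np.float64(0.0), np.float64(2.147323662461684), [42.0, -15.0, -87.0, 95.0, -15.0, 86.0, -89.0], [48.0, 16.0, -50.0, 121.0, 16.0, 49.0, -103.0])
(np.float64(51.15050319824822), 0.45, -80, 0.25, 90, np.float64(0.0), np.float64(0.0), np.float64(12.071610168501607), [107.0, 7.0, -33.0, 115.0, 5.0, 59.0, 71.0], [50.0, 17.0, -51.0, 121.0, 17.0, 49.0, -104.0])
(np.float64(53.95594074795819), 0.45, 60, 0.45, 90, np.float64(0.0), np.float64(0.0), np.float64(1.704375909646842), [41.0, -12.0, -89.0, 95.0, -12.0, 86.0, -46.0], [52.0, 18.0, -54.0, 121.0, 19.0, 50.0, -105.0])
(np.float64(54.917566680577), 0.6, -80, 0.25, 90, np.float64(0.0), np.float64(0.0), np.float64(15.801033458724817), [120.0, 34.0, -62.0, 94.0, 31.0, 71.0, 51.0], [53.0, 18.0, -55.0, 121.0, 19.0, 50.0, -106.0])
(np.float64(55.312343682114815), 0.45, -80, 0.25, 45, np.float64(0.0), np.float64(0.0), np.float64(12.235064348977488), [111.0, 8.0, -38.0, 114.0, 6.0, 59.0, 26.0], [53.0, 18.0, -55.0, 121.0, 20.0, 50.0, -106.0])
real	0m2.339s
user	0m7.112s
sys	0m0.111s
```

```bash
cat > circ.py <<'E'
from search import *
def circ(q,p0=203,n=60,yaw=-2.2):
    e=0;m=99
    for i in range(n):
        q,e1,m1=move(q,knob(p0+10*i,.075)-[0,0,.019],V(yaw),n=1);e=max(e,e1);m=min(m,m1)
    return q.round(0).tolist(),round(e,4),round(m,1)
def J2(a):
    q,r,az,z,yaw=a
    if r: q,e,m=move(q,[r*np.cos(np.radians(az)),r*np.sin(np.radians(az)),z],V(yaw))
    q,e2,m2=move(q,pre,V(-2.2)); c=circ(q)
    return (c[2],r,az,z,yaw,round(e2,3),round(m2,1),q.round(0).tolist(),c)
if __name__=='__main__':
    q0=bot.state()['joints']
    J=[(q0,0,0,0,0)]+[(q0,r,az,z,yaw) for r in(.45,.55,.7) for az in(-80,-45,-10,30,60) for z in (.25,.45) for yaw in (0,45,90)]
    with Pool() as p: o=p.map(J2,J)
    print(o[0]);o=sorted([x for x in o if x[5]<.005 and x[8][1]<.01],key=lambda x:-x[0])
    for x in o[:5]: print(x)
E
OMP_NUM_THREADS=1 python3 circ.py
```

```text
(np.float64(0.0), 0, 0, 0, 0, np.float64(0.083), np.float64(0.0), [110.0, -18.0, -90.0, 126.0, -20.0, 54.0, -62.0], ([133.0, -18.0, -90.0, 124.0, -17.0, 53.0, -67.0], np.float64(0.3349), np.float64(0.0)))
(np.float64(15.4), 0.7, -80, 0.25, 0, np.float64(0.0), np.float64(14.5), [62.0, 25.0, -68.0, 121.0, 29.0, 53.0, -115.0], ([51.0, 33.0, -61.0, 108.0, 33.0, 60.0, -117.0], np.float64(0.0), np.float64(15.4)))
(np.float64(15.3), 0.45, -80, 0.45, 0, np.float64(0.0), np.float64(7.7), [58.0, 21.0, -62.0, 121.0, 24.0, 51.0, -110.0], ([48.0, 30.0, -56.0, 108.0, 30.0, 58.0, -113.0], np.float64(0.0), np.float64(15.3)))
(np.float64(15.3), 0.45, -45, 0.45, 0, np.float64(0.0), np.float64(8.3), [60.0, 22.0, -65.0, 121.0, 26.0, 52.0, -112.0], ([49.0, 31.0, -58.0, 108.0, 31.0, 59.0, -115.0], np.float64(0.0), np.float64(15.3)))
(np.float64(15.3), 0.55, -80, 0.25, 0, np.float64(0.0), np.float64(15.1), [58.0, 21.0, -62.0, 121.0, 24.0, 51.0, -110.0], ([48.0, 30.0, -56.0, 108.0, 29.0, 58.0, -113.0], np.float64(0.0), np.float64(15.3)))
(np.float64(15.3), 0.55, -80, 0.45, 0, np.float64(0.0), np.float64(15.6), [58.0, 21.0, -62.0, 121.0, 24.0, 51.0, -110.0], ([48.0, 30.0, -56.0, 108.0, 29.0, 58.0, -113.0], np.float64(0.0), np.float64(15.3)))
```

Request:
{"method": "send_rows", "body": {"increments": [[[-0.1, 0.3, -0.2], [0, -0.2, 0], 0], [[-0.2, 0.5, -0.25], [0, -0.2, 0], 0], [[-0.2, 0.5, -0.25], [0, -0.2, 0], 0], [[-0.25, 0.5, -0.25], [0, 0, 0], 0], [[-0.25, 0.5, -0.25], [0, 0, 0], 0], [[-0.25, 0.5, -0.25], [0, 0, 0], 0], [[-0.25, 0.5, -0.25], [0, 0, 0], 0], [[-0.25, 0.5, -0.25], [0, 0, 0], 0], [[-0.25, 0.5, -0.25], [0, 0, 0], 0], [[-0.25, 0.5, -0.25], [0, 0, 0], 0], [[-0.25, 0.5, -0.25], [0, 0, 0], 0], [[-0.25, 0.5, -0.2], [0, 0, 0], 0], [[-0.25, 0.4, 0], [0, 0, 0], 0], [[-0.2, 0.3, 0], [0, 0, 0], 0], [[0, 0, 0], [0, 0, 0], 0], [[0, 0, 0], [0, 0, 0], 0], [[0, 0, 0], [0, 0, 0], 0]]}}

```text
t: 27.42
tcp_pos: [0.3093, -0.3164, 0.4493]
ee_rot: [179.7, 0.2, -2.2]
ft_force: [-0.0, -0.3, -0.1]
grip_width: 0.0921
grip_force: 0.0
```

```bash
python3 - <<'E'
from circ import *
s=bot.state();q=s['joints'];print(q.round(1));go(pre,RV)
q,e,m=move(q,pre,V(-2.2));print(q.round(0),e,m,circ(q))
E
```

```text
[ 1.234e+02  1.000e-01 -7.940e+01  9.570e+01  4.000e-01  8.420e+01
 -4.820e+01]
t 27.42 tcp [ 0.3093 -0.3164  0.4493] [ 1.7968e+02  1.7000e-01 -2.2200e+00] F [-0.  -0.3 -0.1] w 0.0921
turn [ 0.053  0.029 -0.003] shift after turn [ 2.705 -6.389  7.09 ]
[111. -18. -90. 126. -20.  54. -62.] 0.08652604451198642 0.0 ([133.0, -18.0, -90.0, 124.0, -17.0, 53.0, -67.0], np.float64(0.3454), np.float64(0.0))
```

```bash
cat > s2.py <<'E'
from circ import *
q1=move(D[3][0],[.3093,-.3164,.4493],V(-2.2))[0]
def wp(r,az,z): return [r*np.cos(np.radians(az)),r*np.sin(np.radians(az)),z]
def J3(a):
    q,ws=a;m=99;E=0
    for r,az,z,yaw in ws: q,e,m1=move(q,wp(r,az,z),V(yaw));m=min(m,m1);E=max(E,e)
    qq=q.round(0).tolist();q,e,m1=move(q,pre,V(-2.2));m=min(m,m1);E=max(E,e);c=circ(q)
    return (min(m,c[2]),ws,round(E,4),m,qq,q.round(0).tolist(),c)
if __name__=='__main__':
    print('sim wp',q1.round(1))
    q0=bot.state()['joints']
    J=[(q0,[(r,az,z,yaw)]) for r in(.45,.55,.7,.8) for az in(-100,-80,-45,-10,30,60) for z in (.25,.45) for yaw in (-90,-45,0,45,90)]
    with Pool() as p: o=p.map(J3,J)
    o=sorted([x for x in o if x[2]<.005 and x[6][1]<.01],key=lambda x:-x[0])
    for x in o[:8]: print(x)
E
OMP_NUM_THREADS=1 python3 s2.py
```

```text
sim wp [ 1.148e+02 -1.000e-01 -7.090e+01  9.580e+01 -1.000e-01  8.430e+01
 -4.830e+01]
(np.float64(12.156848016778852), [(0.7, -100, 0.25, -90)], np.float64(0.0), np.float64(12.156848016778852), [123.0, 36.0, -40.0, 80.0, 24.0, 72.0, -99.0], [62.0, 24.0, -68.0, 121.0, 29.0, 53.0, -115.0], ([51.0, 33.0, -61.0, 108.0, 33.0, 60.0, -116.0], np.float64(0.0), np.float64(15.4)))
(np.float64(12.156633081252878), [(0.7, -100, 0.25, -45)], np.float64(0.0), np.float64(12.156633081252878), [126.0, 38.0, -46.0, 80.0, 28.0, 74.0, -57.0], [61.0, 23.0, -66.0, 121.0, 27.0, 52.0, -113.0], ([50.0, 32.0, -59.0, 108.0, 32.0, 59.0, -115.0], np.float64(0.0), np.float64(15.4)))
(np.float64(12.156466566569705), [(0.7, -100, 0.25, 0)], np.float64(0.0), np.float64(12.156466566569705), [129.0, 41.0, -53.0, 79.0, 33.0, 76.0, -15.0], [59.0, 22.0, -64.0, 121.0, 25.0, 52.0, -111.0], ([49.0, 31.0, -58.0, 108.0, 30.0, 58.0, -114.0], np.float64(0.0), np.float64(15.3)))
(np.float64(11.80622326003072), [(0.8, -100, 0.25, -90)], np.float64(0.0), np.float64(11.80622326003072), [116.0, 46.0, -37.0, 61.0, 27.0, 80.0, -97.0]
[... 578 characters left out ...]
0, 22.0, -64.0, 121.0, 26.0, 52.0, -112.0], ([49.0, 31.0, -58.0, 108.0, 31.0, 59.0, -114.0], np.float64(0.0), np.float64(15.3)))
(np.float64(11.805721013628272), [(0.8, -100, 0.25, 45)], np.float64(0.0), np.float64(11.805721013628272), [124.0, 53.0, -59.0, 61.0, 44.0, 86.0, 30.0], [58.0, 21.0, -62.0, 121.0, 24.0, 51.0, -110.0], ([48.0, 30.0, -56.0, 108.0, 30.0, 58.0, -113.0], np.float64(0.0), np.float64(15.3)))
(np.float64(11.805649256391263), [(0.8, -100, 0.25, 90)], np.float64(0.0), np.float64(11.805649256391263), [125.0, 57.0, -66.0, 61.0, 50.0, 89.0, 73.0], [57.0, 20.0, -61.0, 121.0, 23.0, 51.0, -109.0], ([47.0, 30.0, -55.0, 108.0, 29.0, 58.0, -113.0], np.float64(0.0), np.float64(15.2)))
```

```bash
cat > s3.py <<'E'
from s2 import *
if __name__=='__main__':
    q0=bot.state()['joints']
    J=[(q0,[(r,az,z,-2.2),(r2,a2,z2,-2.2)]) for r in(.5,.6,.7) for az in(-95,-80,-65,-45) for z in (.3,.45) for r2 in (.6,.75) for a2 in (-60,-40,-20,0,20) for z2 in (.3,.45)]
    with Pool() as p: o=p.map(J3,J)
    o=sorted([x for x in o if x[2]<.005 and x[6][1]<.01],key=lambda x:abs(x[5][2]))
    for x in o[:8]: print(x)
E
OMP_NUM_THREADS=1 python3 s3.py
```

```text
(np.float64(7.115291543198424), [(0.5, -95, 0.3, -2.2), (0.75, -60, 0.3, -2.2)], np.float64(0.0), np.float64(7.115291543198424), [82.0, 42.0, -47.0, 67.0, 30.0, 83.0, -53.0], [56.0, 20.0, -59.0, 121.0, 22.0, 51.0, -108.0], ([46.0, 29.0, -54.0, 108.0, 28.0, 57.0, -112.0], np.float64(0.0), np.float64(15.2)))
(np.float64(6.980544207213711), [(0.5, -95, 0.45, -2.2), (0.75, -60, 0.3, -2.2)], np.float64(0.0), np.float64(6.980544207213711), [82.0, 42.0, -47.0, 67.0, 30.0, 83.0, -53.0], [56.0, 20.0, -59.0, 121.0, 22.0, 51.0, -108.0], ([46.0, 29.0, -54.0, 108.0, 28.0, 57.0, -112.0], np.float64(0.0), np.float64(15.2)))
(np.float64(7.115291543198424), [(0.5, -95, 0.3, -2.2), (0.6, -60, 0.3, -2.2)], np.float64(0.0), np.float64(7.115291543198424), [96.0, 28.0, -54.0, 91.0, 23.0, 73.0, -54.0], [57.0, 20.0, -60.0, 121.0, 23.0, 51.0, -109.0], ([47.0, 29.0, -55.0, 108.0, 28.0, 58.0, -112.0], np.float64(0.0), np.float64(15.2)))
(np.float64(6.427731995243946), [(0.5, -95, 0.3, -2.2), (0.75, -60, 0.45, -2.2)], np.float64(0.0), np.float64(6.427731995243946), [79.0, 40.0, -49.0, 51.0, 29.0, 99.0, -50.0], 
[... 664 characters left out ...]
([47.0, 29.0, -54.0, 108.0, 28.0, 57.0, -112.0], np.float64(0.0), np.float64(15.2)))
(np.float64(6.45043502399011), [(0.5, -95, 0.45, -2.2), (0.75, -60, 0.45, -2.2)], np.float64(0.0), np.float64(6.45043502399011), [79.0, 40.0, -49.0, 51.0, 29.0, 99.0, -50.0], [56.0, 20.0, -60.0, 121.0, 22.0, 51.0, -109.0], ([47.0, 29.0, -54.0, 108.0, 28.0, 57.0, -112.0], np.float64(0.0), np.float64(15.2)))
(np.float64(7.115291543198424), [(0.5, -95, 0.3, -2.2), (0.6, -60, 0.45, -2.2)], np.float64(0.0), np.float64(7.115291543198424), [96.0, 24.0, -57.0, 77.0, 20.0, 90.0, -51.0], [57.0, 21.0, -61.0, 121.0, 23.0, 51.0, -110.0], ([47.0, 30.0, -55.0, 108.0, 29.0, 58.0, -113.0], np.float64(0.0), np.float64(15.2)))
```

```bash
cat > s4.py <<'E'
from s2 import *
if __name__=='__main__':
    q0=bot.state()['joints']
    J=[(q0,[(r,az,z,-2.2)]) for r in(.55,.65,.75) for az in(-90,-80,-70,-60,-50,-40) for z in (.3,.45)]
    with Pool() as p: o=p.map(J3,J)
    for x in o:
        if x[0]>4 and x[2]<.005: print(round(x[0],1),x[1],x[4],x[5],x[6][1:])
E
OMP_NUM_THREADS=1 python3 s4.py
```

```text
10.8 [(0.55, -90, 0.3, -2.2)] [133.0, 24.0, -60.0, 98.0, 21.0, 71.0, -24.0] [60.0, 22.0, -64.0, 121.0, 26.0, 52.0, -112.0] (np.float64(0.0), np.float64(15.3))
11.1 [(0.55, -80, 0.3, -2.2)] [125.0, 25.0, -63.0, 98.0, 24.0, 72.0, -36.0] [59.0, 22.0, -64.0, 121.0, 26.0, 52.0, -112.0] (np.float64(0.0), np.float64(15.3))
10.4 [(0.55, -70, 0.3, -2.2)] [116.0, 26.0, -65.0, 97.0, 25.0, 73.0, -47.0] [60.0, 22.0, -65.0, 121.0, 26.0, 52.0, -112.0] (np.float64(0.0), np.float64(15.3))
10.6 [(0.55, -70, 0.45, -2.2)] [118.0, 21.0, -69.0, 83.0, 20.0, 89.0, -43.0] [60.0, 22.0, -65.0, 121.0, 26.0, 52.0, -112.0] (np.float64(0.0), np.float64(15.3))
9.9 [(0.55, -60, 0.3, -2.2)] [106.0, 27.0, -66.0, 97.0, 25.0, 73.0, -57.0] [60.0, 23.0, -65.0, 121.0, 26.0, 52.0, -112.0] (np.float64(0.0), np.float64(15.3))
10.0 [(0.55, -60, 0.45, -2.2)] [108.0, 22.0, -70.0, 83.0, 21.0, 89.0, -53.0] [60.0, 23.0, -65.0, 121.0, 26.0, 52.0, -112.0] (np.float64(0.0), np.float64(15.3))
9.5 [(0.55, -50, 0.3, -2.2)] [96.0, 27.0, -66.0, 97.0, 26.0, 73.0, -68.0] [60.0, 23.0, -65.0, 121.0, 27.0, 52.0, -112.0] (np.float64(0.0), np.flo
[... 3584 characters left out ...]
67.0, 121.0, 28.0, 53.0, -114.0] (np.float64(0.0), np.float64(15.4))
7.6 [(0.75, -50, 0.3, -2.2)] [76.0, 46.0, -57.0, 67.0, 37.0, 85.0, -67.0] [62.0, 24.0, -68.0, 121.0, 28.0, 53.0, -114.0] (np.float64(0.0), np.float64(15.4))
4.1 [(0.75, -50, 0.45, -2.2)] [72.0, 43.0, -59.0, 51.0, 37.0, 101.0, -63.0] [62.0, 24.0, -68.0, 121.0, 28.0, 53.0, -114.0] (np.float64(0.0), np.float64(15.4))
7.3 [(0.75, -40, 0.3, -2.2)] [66.0, 46.0, -57.0, 67.0, 37.0, 85.0, -77.0] [62.0, 24.0, -68.0, 121.0, 29.0, 53.0, -115.0] (np.float64(0.0), np.float64(15.4))
4.2 [(0.75, -40, 0.45, -2.2)] [62.0, 43.0, -59.0, 51.0, 36.0, 101.0, -73.0] [62.0, 24.0, -68.0, 121.0, 29.0, 53.0, -114.0] (np.float64(0.0), np.float64(15.4))
```

Request:
{"method": "send_rows", "body": {"increments": [[[0.2, 0.3, 0.2], [0, 0, 0], 0], [[0.25, 0.38, 0.32], [0, 0, 0], 0], [[0.25, 0.38, 0.32], [0, 0, 0], 0], [[0.25, 0.38, 0.32], [0, 0, 0], 0], [[0.25, 0.38, 0.32], [0, 0, 0], 0], [[0.25, 0.38, 0.32], [0, 0, 0], 0], [[0.25, 0.38, 0.32], [0, 0, 0], 0], [[0.25, 0.38, 0.32], [0, 0, 0], 0], [[0.25, 0.38, 0.32], [0, 0, 0], 0], [[0.25, 0.38, 0.32], [0, 0, 0], 0], [[0.25, 0.38, 0.32], [0, 0, 0], 0], [[0.2, 0.35, 0.3], [0, 0, 0], 0]]}}

```text
t: 28.42
tcp_pos: [0.4183, -0.5005, 0.3022]
ee_rot: [179.6, 0.1, -2.2]
ft_force: [-0.6, -0.0, -0.4]
grip_width: 0.0917
grip_force: 0.0
```

Request:
{"method": "send_rows", "body": {"increments": [[[0, -0.2, 0], [0, 0, 0], 0], [[0, -0.45, 0.1], [0, 0, 0], 0], [[0, -0.5, 0.1], [0, 0, 0], 0], [[0, -0.5, 0.1], [0, 0, 0], 0], [[0, -0.5, 0.1], [0, 0, 0], 0], [[0, -0.5, 0.1], [0, 0, 0], 0], [[0, -0.5, 0.1], [0, 0, 0], 0], [[0, -0.5, 0.1], [0, 0, 0], 0], [[0, -0.5, 0.1], [0, 0, 0], 0], [[0, -0.5, 0.1], [0, 0, 0], 0], [[0, -0.5, 0.1], [0, 0, 0], 0], [[0, -0.5, 0.1], [0, 0, 0], 0], [[0, -0.5, 0.1], [0, 0, 0], 0], [[0, -0.5, 0.1], [0, 0, 0], 0], [[0, -0.5, 0.1], [0, 0, 0], 0], [[0, -0.5, 0.1], [0, 0, 0], 0], [[0, 0, 0], [0, 0, 0], 0], [[0, 0, 0], [0, 0, 0], 0], [[0, 0, 0], [0, 0, 0], 0]]}}

```text
t: 30.0
tcp_pos: [0.4291, -0.1959, 0.241]
ee_rot: [179.6, 0.1, -2.3]
ft_force: [-0.9, 0.2, 0.7]
grip_width: 0.0915
grip_force: 0.0
```

```bash
python3 - <<'E'
from circ import *
s=bot.state();q=s['joints'];print(q.round(1));go(pre,RV)
q,e,m=move(q,pre,V(-2.2));print(q.round(0),e,m,circ(q))
E
```

```text
[ 78.9  22.5 -70.6 111.3  24.3  63.1 -94.1]
t 30.0 tcp [ 0.4291 -0.1959  0.241 ] [ 1.7957e+02  1.3000e-01 -2.3100e+00] F [-0.9  0.2  0.7] w 0.0915
turn [ 0.072  0.022 -0.019] shift after turn [-0.173 -3.264  1.883]
[  61.   24.  -67.  121.   28.   53. -114.] 9.864106980491763e-14 18.821073916284902 ([50.0, 32.0, -60.0, 108.0, 32.0, 59.0, -116.0], np.float64(0.0), np.float64(15.4))
```

```bash
python3 - <<'E'
from h import *
for n in ('top','side'):
    d=img(n,n+'5.png');g=d['color'].max(2).astype(int)
    x,y=proj(d,[knob(203)])[0];print(n,'pred',x.round(1),y.round(1))
    x0,y0=int(x)-14,int(y)-14;w=g[y0:y0+28,x0:x0+28]
    k,l,st,ce=cv2.connectedComponentsWithStats((w<38).astype(np.uint8))
    for i in range(1,k):
        if st[i,4]>12: print('blob',st[i],(ce[i]+[x0,y0]).round(1))
    print([(p,proj(d,[knob(p)])[0].round(1).tolist()) for p in range(180,231,10)])
    print('\n'.join(''.join('%4d'%v for v in r[::1]) for r in w[::2,::2]))
E
```

```text
top pred 343.3 259.0
blob [13  9  8 12 69] [345.4 259. ]
[(180, [351.9, 254.3]), (190, [348.4, 256.7]), (200, [344.5, 258.5]), (210, [340.4, 259.7]), (220, [336.1, 260.3]), (230, [331.7, 260.2])]
 121 126 128 128 111  86  85  69 127  61  62  66  62  55
  94  99 121 124 130  83  85  84 104  52  58  65  59 128
 100 102 107 119 122 102  82  83  68 124 134  58  61 100
 108 101 106 114 124 118  86  87  63 125 125  92  59  56
 119 123 120 123 126 119  91  90  92  63 132  96  63  55
 115 121 125 120 121 118  87  41  23  19 111  92  57  58
 114 122 128 127 127 125  83  22  25  23  76 134  60  65
 100 112 122 125 125 118  80  26  29  23  47  95  55  61
  95 104 107 115 119 125  90  24  52  32  28 135  94  63
 119 114  96 103 120 124 101  28  29  32  25 132  90  55
 120 113  85 103 114 121 119  36  26  21 104 122 118  43
 117 116 108 114 123 128 121 122 119 120 121 118 106  68
 118 121 120 126 127 127 126 126 117 114 118 120 119 122
 115 113 123 125 124 122 122 125 112 107 112 118 124 120
side pred 385.6 196.5
[(180, [384.8, 189.6]), (190, [385.5, 192.7]), (200, [385.7, 195.6]), (210, [385.2, 
[... 152 characters left out ...]
 138 144 142 138
 143 139 136 138 141 142 145 141 139 137 138 144 137 136
 140 139 138 141 136 137 140 140 141 137 136 137 140 145
 138 136 141 139 136 142 147 149 138 132 140 137 136 138
 131 138 142 143 142 146 146 120  87  80 108 137 139 143
 119 127 135 143 143 140 122  74  66  69  80 121 136 142
 113 121 119 127 132 120  75  59  60  63  85 134 145 143
 102  99 114 121 116  81  55  56  55  72 112 139 146 147
 138 122  98  99 111  80  51  52  69 114 139 146 144 149
 144 139 136 123 103  94  64  84 115 138 144 148 151 161
 140 139 140 144 137 110 106 130 138 143 143 147 155 152
 140 137 141 143 143 145 144 146 145 146 145 146 146 110
 139 140 144 143 144 144 147 147 145 145 142 143 147 139
```

Request:
{"method": "send_rows", "body": {"increments": [[[-0.01, -0.2, 0], [0.07, 0.02, -0.02], 0], [[-0.01, -0.3, 0.1], [0, 0, 0], 0], [[-0.01, -0.4, 0.2], [0, 0, 0], 0], [[-0.02, -0.4, 0.2], [0, 0, 0], 0], [[-0.02, -0.4, 0.25], [0, 0, 0], 0], [[-0.02, -0.4, 0.25], [0, 0, 0], 0], [[-0.02, -0.4, 0.25], [0, 0, 0], 0], [[-0.02, -0.4, 0.25], [0, 0, 0], 0], [[-0.02, -0.25, 0.2], [0, 0, 0], 0], [[-0.02, -0.1, 0.15], [0, 0, 0], 0], [[0, 0, 0], [0, 0, 0], 0], [[0, 0, 0], [0, 0, 0], 0], [[0, 0, 0], [0, 0, 0], 0], [[0, 0, 0], [0, 0, 0], 0]]}}

```text
t: 31.27
tcp_pos: [0.4275, -0.066, 0.1669]
ee_rot: [-179.9, -0.0, -2.3]
ft_force: [0.1, 0.0, -0.3]
grip_width: 0.0918
grip_force: 0.0
```

```bash
python3 - <<'E'
from h import *
s=bot.state();print(s['joints'].round(1));go(knob(203,.075)-[0,0,.019],RV)
E
```

```text
[  61.5   23.8  -67.   120.6   27.6   53.  -113.4]
t 31.27 tcp [ 0.4275 -0.066   0.1669] [-1.7993e+02 -1.0000e-02 -2.2800e+00] F [ 0.1  0.  -0.3] w 0.0918
turn [-0.012 -0.001 -0.014] shift after turn [-0.009 -0.02   1.28 ]
```

Request:
{"method": "send_rows", "body": {"increments": [[[0, 0, 0.2], [0, 0, 0], 0], [[0, 0, 0.3], [0, 0, 0], 0.2], [[0, 0, 0.3], [0, 0, 0], 0.2], [[0, 0, 0.3], [0, 0, 0], 0.3], [[-0.01, -0.02, 0.18], [0, 0, 0], 0.3], [[0, 0, 0], [0, 0, 0], 0.5], [[0, 0, 0], [0, 0, 0], 0.6], [[0, 0, 0], [0, 0, 0], 0.7], [[0, 0, 0], [0, 0, 0], 1], [[0, 0, 0], [0, 0, 0], 1], [[0, 0, 0], [0, 0, 0], 1], [[0, 0, 0], [0, 0, 0], 1], [[0, 0, 0], [0, 0, 0], 1]]}}

```text
t: 32.35
tcp_pos: [0.4267, -0.0653, 0.1156]
ee_rot: [-180.0, 0.0, -2.2]
ft_force: [0.3, -1.6, 1.3]
grip_width: 0.021
grip_force: 30.0
```

```bash
cat >> h.py <<'E'
def phi():
    s=bot.state();g=s['tcp_pos']+Rn.from_euler('xyz',s['ee_rot'],degrees=True).apply([0,0,-.019])
    v=_R.inv().apply(g-U)*1000
    print('t',round(s['t'],2),'phi',np.degrees(np.arctan2(v[1],v[0])).round(1)%360,'r',np.hypot(v[0],v[1]).round(1),'h',-v[2].round(1),'F',RV.inv().apply(s['ft_force']).round(1),'w',round(s['grip_width'],4),'J',s['joints'].round(0),(s['ee_rot']).round(1))
def steps(p0,p1,d=15):
    p=np.arange(p0,p1+1,d);X=np.array([RV.inv().apply(knob(a,.075))/.04 for a in p]);print([[list(np.round(x,2)),[0,0,0],1] for x in np.diff(X,axis=0)])
E
sed -i 's/list(np.round(x,2))/[float(round(c,2)) for c in x]/' h.py
python3 -c "
from h import *
phi();steps(200,560)"
```

```text
t 32.35 phi 203.1 r 65.4 h 75.1 F [ 0.4  1.6 -1.3] w 0.021 J [  56.   28.  -61.  123.   34.   48. -119.] [-180.     0.    -2.2]
[[[-0.12, -0.4, 0.07], [0, 0, 0], 1], [[-0.02, -0.42, 0.01], [0, 0, 0], 1], [[0.07, -0.42, -0.04], [0, 0, 0], 1], [[0.16, -0.38, -0.09], [0, 0, 0], 1], [[0.24, -0.32, -0.14], [0, 0, 0], 1], [[0.31, -0.23, -0.18], [0, 0, 0], 1], [[0.35, -0.13, -0.2], [0, 0, 0], 1], [[0.37, -0.03, -0.21], [0, 0, 0], 1], [[0.36, 0.08, -0.21], [0, 0, 0], 1], [[0.33, 0.19, -0.19], [0, 0, 0], 1], [[0.28, 0.28, -0.16], [0, 0, 0], 1], [[0.2, 0.35, -0.12], [0, 0, 0], 1], [[0.12, 0.4, -0.07], [0, 0, 0], 1], [[0.02, 0.42, -0.01], [0, 0, 0], 1], [[-0.07, 0.42, 0.04], [0, 0, 0], 1], [[-0.16, 0.38, 0.09], [0, 0, 0], 1], [[-0.24, 0.32, 0.14], [0, 0, 0], 1], [[-0.31, 0.23, 0.18], [0, 0, 0], 1], [[-0.35, 0.13, 0.2], [0, 0, 0], 1], [[-0.37, 0.03, 0.21], [0, 0, 0], 1], [[-0.36, -0.08, 0.21], [0, 0, 0], 1], [[-0.33, -0.19, 0.19], [0, 0, 0], 1], [[-0.28, -0.28, 0.16], [0, 0, 0], 1], [[-0.2, -0.35, 0.12], [0, 0, 0], 1]]
```

Request:
{"method": "send_rows", "body": {"increments": [[[-0.12, -0.4, 0.07], [0, 0, 0], 1], [[-0.02, -0.42, 0.01], [0, 0, 0], 1], [[0.07, -0.42, -0.04], [0, 0, 0], 1], [[0.16, -0.38, -0.09], [0, 0, 0], 1], [[0.24, -0.32, -0.14], [0, 0, 0], 1], [[0.31, -0.23, -0.18], [0, 0, 0], 1], [[0, 0, 0], [0, 0, 0], 1], [[0, 0, 0], [0, 0, 0], 1]]}}

```text
t: 33.02
tcp_pos: [0.4577, 0.0183, 0.1308]
ee_rot: [179.8, -0.1, -2.3]
ft_force: [3.1, -8.8, 0.4]
grip_width: 0.0213
grip_force: 30.0
```

```bash
python3 -c "
from h import *
phi()"
```

```text
t 33.02 phi 290.1 r 65.8 h 74.4 F [ 3.4  8.7 -0.4] w 0.0213 J [  43.   29.  -61.  119.   33.   51. -129.] [ 1.798e+02 -1.000e-01 -2.300e+00]
```

Request:
{"method": "send_rows", "body": {"increments": [[[0.35, -0.13, -0.2], [0, 0, 0], 1], [[0.37, -0.03, -0.21], [0, 0, 0], 1], [[0.36, 0.08, -0.21], [0, 0, 0], 1], [[0.33, 0.19, -0.19], [0, 0, 0], 1], [[0.28, 0.28, -0.16], [0, 0, 0], 1], [[0.2, 0.35, -0.12], [0, 0, 0], 1], [[0.12, 0.4, -0.07], [0, 0, 0], 1], [[0.02, 0.42, -0.01], [0, 0, 0], 1], [[-0.07, 0.42, 0.04], [0, 0, 0], 1], [[0, 0, 0], [0, 0, 0], 1], [[0, 0, 0], [0, 0, 0], 1]]}}

```text
t: 33.93
tcp_pos: [0.5334, -0.0619, 0.1774]
ee_rot: [-179.9, -0.3, -2.3]
ft_force: [1.5, -2.7, 10.6]
grip_width: 0.0213
grip_force: 30.0
```

```bash
python3 -c "
from h import *
phi()"
```

```text
t 33.93 phi 62.1 r 65.3 h 75.4 F [  1.6   2.7 -10.6] w 0.0213 J [  49.   32.  -60.  107.   32.   60. -117.] [-179.9   -0.3   -2.3]
```

Request:
{"method": "send_rows", "body": {"increments": [[[-0.16, 0.38, 0.09], [0, 0, 0], 1], [[-0.24, 0.32, 0.14], [0, 0, 0], 1], [[-0.31, 0.23, 0.18], [0, 0, 0], 1], [[-0.35, 0.13, 0.2], [0, 0, 0], 1], [[-0.37, 0.03, 0.21], [0, 0, 0], 1], [[-0.36, -0.08, 0.21], [0, 0, 0], 1], [[-0.33, -0.19, 0.19], [0, 0, 0], 1], [[-0.28, -0.28, 0.16], [0, 0, 0], 1], [[-0.2, -0.35, 0.12], [0, 0, 0], 1], [[0, 0, 0], [0, 0, 0], 1], [[0, 0, 0], [0, 0, 0], 1]]}}

```text
t: 34.85
tcp_pos: [0.4266, -0.0644, 0.1156]
ee_rot: [-179.9, 0.1, -2.1]
ft_force: [-1.2, 0.5, 0.4]
grip_width: 0.0212
grip_force: 30.0
```

```bash
python3 -c "
from h import *
phi()"
```

```text
t 34.85 phi 203.8 r 65.2 h 75.1 F [-1.3 -0.4 -0.4] w 0.0212 J [  55.   28.  -61.  123.   34.   48. -119.] [-1.799e+02  1.000e-01 -2.100e+00]
```

Request:
{"method": "send_rows", "body": {"increments": [[[-0.12, -0.4, 0.07], [0, 0, 0], 1], [[-0.02, -0.42, 0.01], [0, 0, 0], 1], [[0.07, -0.42, -0.04], [0, 0, 0], 1], [[0.16, -0.38, -0.09], [0, 0, 0], 1], [[0.24, -0.32, -0.14], [0, 0, 0], 1], [[0, 0, 0], [0, 0, 0], 1], [[0, 0, 0], [0, 0, 0], 1]]}}

```text
t: 35.43
tcp_pos: [0.4459, 0.0103, 0.124]
ee_rot: [179.9, -0.2, -2.3]
ft_force: [2.9, -5.7, 2.2]
grip_width: 0.0213
grip_force: 30.0
```

```bash
python3 -c "
from h import *
phi();steps(275,500,10)"
```

```text
t 35.43 phi 276.4 r 65.9 h 74.3 F [ 3.2  5.6 -2.2] w 0.0213 J [  45.   28.  -61.  121.   33.   49. -128.] [179.9  -0.2  -2.3]
[[[0.2, -0.17, -0.11], [0, 0, 0], 1], [[0.22, -0.12, -0.13], [0, 0, 0], 1], [[0.24, -0.08, -0.14], [0, 0, 0], 1], [[0.24, -0.03, -0.14], [0, 0, 0], 1], [[0.24, 0.02, -0.14], [0, 0, 0], 1], [[0.24, 0.07, -0.14], [0, 0, 0], 1], [[0.22, 0.12, -0.13], [0, 0, 0], 1], [[0.2, 0.16, -0.12], [0, 0, 0], 1], [[0.18, 0.2, -0.1], [0, 0, 0], 1], [[0.14, 0.23, -0.08], [0, 0, 0], 1], [[0.11, 0.25, -0.06], [0, 0, 0], 1], [[0.07, 0.27, -0.04], [0, 0, 0], 1], [[0.03, 0.28, -0.01], [0, 0, 0], 1], [[-0.02, 0.28, 0.01], [0, 0, 0], 1], [[-0.06, 0.27, 0.03], [0, 0, 0], 1], [[-0.1, 0.26, 0.06], [0, 0, 0], 1], [[-0.14, 0.23, 0.08], [0, 0, 0], 1], [[-0.17, 0.2, 0.1], [0, 0, 0], 1], [[-0.2, 0.17, 0.11], [0, 0, 0], 1], [[-0.22, 0.12, 0.13], [0, 0, 0], 1], [[-0.24, 0.08, 0.14], [0, 0, 0], 1], [[-0.24, 0.03, 0.14], [0, 0, 0], 1]]
```

Request:
{"method": "send_rows", "body": {"increments": [[[0.2, -0.17, -0.11], [0, 0, 0], 1], [[0.22, -0.12, -0.13], [0, 0, 0], 1], [[0.24, -0.08, -0.14], [0, 0, 0], 1], [[0.24, -0.03, -0.14], [0, 0, 0], 1], [[0.24, 0.02, -0.14], [0, 0, 0], 1], [[0, 0, 0], [0, 0, 0], 1], [[0, 0, 0], [0, 0, 0], 1]]}}

```text
t: 36.02
tcp_pos: [0.4886, 0.0229, 0.1489]
ee_rot: [179.9, 0.3, -2.4]
ft_force: [-2.0, -4.9, 0.8]
grip_width: 0.0212
grip_force: 30.0
```

```bash
python3 -c "
from h import *
phi()"
```

```text
t 36.02 phi 322.2 r 65.4 h 74.7 F [-1.8  5.  -0.8] w 0.0212 J [  42.   30.  -61.  114.   33.   55. -128.] [179.9   0.3  -2.4]
```

Request:
{"method": "send_rows", "body": {"increments": [[[0.24, 0.07, -0.14], [0, 0, 0], 1], [[0.22, 0.12, -0.13], [0, 0, 0], 1], [[0.2, 0.16, -0.12], [0, 0, 0], 1], [[0.18, 0.2, -0.1], [0, 0, 0], 1], [[0, 0, 0], [0, 0, 0], 1], [[0, 0, 0], [0, 0, 0], 1]]}}

```text
t: 36.52
tcp_pos: [0.522, 0.0024, 0.1691]
ee_rot: [-179.9, 0.1, -2.3]
ft_force: [-4.4, 0.8, -1.1]
grip_width: 0.021
grip_force: 30.0
```

```bash
python3 -c "
from h import *
phi()"
```

```text
t 36.52 phi 1.6 r 65.4 h 75.1 F [-4.4 -0.6  1.1] w 0.021 J [  43.   32.  -60.  109.   32.   58. -124.] [-1.799e+02  1.000e-01 -2.300e+00]
```

Request:
{"method": "send_rows", "body": {"increments": [[[0.14, 0.23, -0.08], [0, 0, 0], 1], [[0.11, 0.25, -0.06], [0, 0, 0], 1], [[0.07, 0.27, -0.04], [0, 0, 0], 1], [[0.03, 0.28, -0.01], [0, 0, 0], 1], [[0, 0, 0], [0, 0, 0], 1], [[0, 0, 0], [0, 0, 0], 1]]}}

```text
t: 37.02
tcp_pos: [0.5352, -0.0294, 0.1782]
ee_rot: [-179.1, -0.2, -1.8]
ft_force: [-3.2, 18.7, 1.0]
grip_width: 0.0209
grip_force: 30.0
```

```bash
python3 -c "
from h import *
phi()"
```

```text
t 37.02 phi 33.4 r 65.2 h 75.8 F [ -4.  -18.6  -1. ] w 0.0209 J [  46.   32.  -61.  107.   32.   59. -119.] [-179.1   -0.2   -1.8]
```

Request:
{"method": "send_rows", "body": {"increments": [[[-0.02, 0.28, 0.01], [0, 0, 0], 1], [[-0.06, 0.27, 0.03], [0, 0, 0], 1], [[-0.1, 0.26, 0.06], [0, 0, 0], 1], [[0, 0, 0], [0, 0, 0], 1], [[0, 0, 0], [0, 0, 0], 1]]}}

```text
t: 37.43
tcp_pos: [0.5339, -0.0554, 0.1784]
ee_rot: [-178.6, -1.1, -1.6]
ft_force: [6.5, 30.4, 12.3]
grip_width: 0.0213
grip_force: 30.0
```

```bash
python3 -c "
from h import *
phi();steps(75,145,10)"
```

```text
t 37.43 phi 56.7 r 64.3 h 76.3 F [  5.3 -30.7 -12.3] w 0.0213 J [  50.   32.  -61.  108.   32.   58. -116.] [-178.6   -1.1   -1.6]
[[[-0.14, 0.23, 0.08], [0, 0, 0], 1], [[-0.17, 0.2, 0.1], [0, 0, 0], 1], [[-0.2, 0.17, 0.11], [0, 0, 0], 1], [[-0.22, 0.12, 0.13], [0, 0, 0], 1], [[-0.24, 0.08, 0.14], [0, 0, 0], 1], [[-0.24, 0.03, 0.14], [0, 0, 0], 1], [[-0.24, -0.02, 0.14], [0, 0, 0], 1]]
```

Resistance is rising, about 30 N at the knob. I'll press a bit further and see whether it still moves.

Request:
{"method": "send_rows", "body": {"increments": [[[0, 0, 0], [0, 0, 0], 1], [[0, 0, 0], [0, 0, 0], 1], [[0, 0, 0], [0, 0, 0], 1], [[0, 0, 0], [0, 0, 0], 1]]}}

```text
t: 37.77
tcp_pos: [0.5339, -0.0553, 0.1784]
ee_rot: [-178.7, -1.1, -1.6]
ft_force: [6.1, 30.0, 13.0]
grip_width: 0.0208
grip_force: 30.0
```

```bash
python3 -c "
from h import *
phi()"
```

```text
t 37.77 phi 56.6 r 64.3 h 76.3 F [  4.9 -30.2 -13. ] w 0.0208 J [  50.   32.  -61.  108.   32.   58. -116.] [-178.7   -1.1   -1.6]
```

Request:
{"method": "send_rows", "body": {"increments": [[[-0.14, 0.23, 0.08], [0, 0, 0], 1], [[0, 0, 0], [0, 0, 0], 1], [[0, 0, 0], [0, 0, 0], 1], [[0, 0, 0], [0, 0, 0], 1], [[0, 0, 0], [0, 0, 0], 1]]}}

```text
t: 38.18
tcp_pos: [0.5283, -0.0653, 0.1751]
ee_rot: [-178.8, -1.1, -1.6]
ft_force: [5.4, 29.1, 12.0]
grip_width: 0.0214
grip_force: 29.9
```

```bash
python3 -c "
from h import *
phi()"
```

```text
t 38.18 phi 67.1 r 61.2 h 76.1 F [  4.3 -29.3 -12. ] w 0.0214 J [  51.   32.  -61.  108.   32.   58. -115.] [-178.8   -1.1   -1.6]
```

Request:
{"method": "send_rows", "body": {"increments": [[[0.14, -0.23, -0.08], [0, 0, 0], 1], [[0.05, -0.13, -0.03], [0, 0, 0], 1], [[0, 0, 0], [0, 0, 0], 1], [[0, 0, 0], [0, 0, 0], 1], [[0, 0, 0], [0, 0, 0], 1]]}}

```text
t: 38.6
tcp_pos: [0.5314, -0.0536, 0.1767]
ee_rot: [-178.9, -0.5, -1.7]
ft_force: [0.1, 25.0, 3.9]
grip_width: 0.0211
grip_force: 30.0
```

```bash
python3 - <<'E'
from h import *
phi()
d=img('top');g=d['color'].max(2).astype(int)
x,y=proj(d,[knob(45)])[0]
for p in (20,40,60): print(p,proj(d,[knob(p)])[0].round(1))
# brightness row across relay / end jaw / sliding jaw (relay centre row ~219)
print(g[219,268:325]); b=load('top')
E
```

```text
t 38.6 phi 55.6 r 61.1 h 76.0 F [ -0.8 -25.   -3.9] w 0.0211 J [  49.   32.  -61.  108.   32.   59. -116.] [-178.9   -0.5   -1.7]
20 [324.3 216.4]
40 [333.1 214.5]
60 [342.1 215.4]
[100 100  96  93 137 157 177 196 197 194 194 165 195 203 217 223 214 206
 200 196 197 195 193 194 200 202 212 173  89 141 190 197 190 156  95  68
  72  72  58  36  58  75  71  71  71  72  68  64  64  72  69  65  74  70
  67  69  68]
```

Request:
{"method": "send_rows", "body": {"increments": [[[0.03, -0.12, -0.02], [0, 0, 0], 1], [[0, -0.1, 0], [0, 0, 0], 1], [[0, 0, 0], [0, 0, 0], 1], [[0, 0, 0], [0, 0, 0], 1], [[0, 0, 0], [0, 0, 0], 1]]}}

```text
t: 39.07
tcp_pos: [0.532, -0.0471, 0.1769]
ee_rot: [-179.1, -0.3, -1.8]
ft_force: [-1.6, 20.5, 3.6]
grip_width: 0.0211
grip_force: 30.0
```

```bash
python3 -c "
from h import *
phi()"
```

```text
t 39.07 phi 49.4 r 60.9 h 76.0 F [ -2.4 -20.5  -3.6] w 0.0211 J [  48.   32.  -61.  108.   32.   59. -117.] [-179.1   -0.3   -1.8]
```

Request:
{"method": "send_rows", "body": {"increments": [[[0, 0, 0], [0, 0, 0], 0.5], [[0, 0, 0], [0, 0, 0], 0.3], [[0, 0, 0], [0, 0, 0], 0], [[0, 0, 0], [0, 0, 0], 0], [[0, 0, 0], [0, 0, 0], 0], [[0, 0, 0], [0, 0, 0], 0]]}}

```text
t: 39.57
tcp_pos: [0.5316, -0.0512, 0.1764]
ee_rot: [-179.4, -0.3, -1.9]
ft_force: [-2.9, 11.4, 3.1]
grip_width: 0.059
grip_force: 5.6
```

```bash
python3 - <<'E'
from h import *
phi()
for n in ('side',):
    d=img(n);g=d['color'].max(2).astype(int)
    for p in range(10,71,10): print(p,proj(d,[knob(p)])[0].round(1),end=' ')
    x,y=proj(d,[knob(40)])[0];x0,y0=int(x)-16,int(y)-14
    print(x0,y0);print('\n'.join(''.join('%4d'%v for v in r) for r in g[y0:y0+28:2,x0:x0+32:2]))
E
```

```text
t 39.57 phi 53.2 r 60.8 h 75.7 F [ -3.3 -11.3  -3.1] w 0.059 J [  49.   32.  -61.  108.   32.   59. -117.] [-179.4   -0.3   -1.9]
10 [345.5 179.4] 20 [345.6 176.5] 30 [346.4 173.9] 40 [347.7 171.7] 50 [349.6 170. ] 60 [351.9 168.8] 70 [354.6 168.1] 331 157
 129 147 150 142 142 133 127 117  95 114 111 111  74  49  47  66
 118 135 143 151 152 151 152 149 119 119 119 128  85  47  47  69
 134 137 134 135 132 140 133 138 134 127 113 129  80  47  50  89
 135 135 129 134 136 134 121 118 121 118 108 126  73  48  45 108
 134 132 135 135 131 136 124 117 117 114 110 132  74  45  44 113
 133 132 131 125 131 139 124 119 119 114 100 127  73  48  46 105
 132 129 126 128 130 134 120 119 119 117  76  81  62  46  48 143
 131 127 128 127 128 131 122 118 119 114  69 105 125  99  94 234
 127 128 129 129 133 131 119 117 118 111  71 114 160 135 142 231
 129 131 135 136 134 120 107 118 118 111  96 117 127 136 136 153
 125 135 142 139 132  89 104 119 118 108 106 125 130 140 154 142
 147 174 187 186 177 121 103 114 118 101 111 131 130 130 139 144
 198 179 141 156 173 185 132  97 101  91  86 114 128 126 132 143
 195 205 175 178 198 213 167 115  95  76  72  77 103 119 127 133
```

Request:
{"method": "send_rows", "body": {"increments": [[[0, 0, 0], [0, 0, 0], 0], [[0, 0, 0], [0, 0, 0], 0], [[0, 0, 0], [0, 0, 0], 0], [[0, 0, 0], [0, 0, 0], 0], [[0, 0, 0], [0, 0, 0], 0], [[0, 0, 0], [0, 0, 0], 0]]}}

```text
t: 40.12
tcp_pos: [0.5318, -0.0545, 0.1762]
ee_rot: [-179.7, -0.2, -2.1]
ft_force: [-2.4, 7.2, 3.1]
grip_width: 0.0918
grip_force: 2.9
```

```bash
python3 -c "
from h import *
phi()"
```

```text
t 40.12 phi 56.1 r 61.5 h 75.4 F [-2.7 -7.1 -3.1] w 0.0918 J [  49.   32.  -60.  108.   32.   59. -117.] [-179.7   -0.2   -2.1]
```

Request:
{"method": "send_rows", "body": {"increments": [[[0, -0.15, 0], [0, 0, 0], 0], [[0, -0.15, 0], [0, 0, 0], 0], [[0, -0.1, 0], [0, 0, 0], 0], [[0, 0, 0], [0, 0, 0], 0], [[0, 0, 0], [0, 0, 0], 0], [[0, 0, 0], [0, 0, 0], 0]]}}

```text
t: 40.62
tcp_pos: [0.5313, -0.0369, 0.1755]
ee_rot: [-179.6, -0.1, -2.0]
ft_force: [0.1, 9.9, 1.3]
grip_width: 0.0915
grip_force: 4.9
```

```bash
python3 -c "
from h import *
phi()"
```

```text
t 40.62 phi 39.5 r 59.6 h 75.3 F [-0.3 -9.9 -1.3] w 0.0915 J [  47.   32.  -60.  108.   32.   59. -119.] [-1.796e+02 -1.000e-01 -2.000e+00]
```

Request:
{"method": "send_rows", "body": {"increments": [[[0, -0.1, 0], [0, 0, 0], 0], [[0, -0.1, 0], [0, 0, 0], 0], [[0, 0, 0], [0, 0, 0], 0], [[0, 0, 0], [0, 0, 0], 0], [[0, 0, 0], [0, 0, 0], 0]]}}

```text
t: 41.03
tcp_pos: [0.5307, -0.0327, 0.1748]
ee_rot: [-179.9, -0.0, -2.2]
ft_force: [-1.1, 4.5, 1.5]
grip_width: 0.0916
grip_force: 2.4
```

```bash
python3 - <<'E'
from h import *
phi()
d=img('top');g=d['color'].max(2).astype(int)
for p in range(0,71,10): print(p,proj(d,[knob(p)])[0].round(1),end=' ')
print('hubcap',proj(d,[U+.053*ax])[0])
print('\n'.join(''.join('%4d'%v for v in r) for r in g[200:244:2,304:356:2]))
E
```

```text
t 41.03 phi 35.3 r 59.3 h 75.0 F [-1.3 -4.5 -1.5] w 0.0916 J [  46.   32.  -60.  108.   32.   59. -120.] [-179.9   -0.    -2.2]
0 [316.9 221. ] 10 [320.4 218.4] 20 [324.3 216.4] 30 [328.6 215.1] 40 [333.1 214.5] 50 [337.7 214.6] 60 [342.1 215.4] 70 [346.4 217. ] hubcap [334.53623547 235.01391966]
  74  39  49  52 219 120 108 110 109 110 106  97 122 117 118 118 114 113 106 107 105 107 104 104 101  98
  76  78  45  53  51 180 106 107 109 108 111  85 119 121 115 114 104 108 107 104 102 105 106 104 103 101
  73  60  39  55  56 183 123 107 107 108 112 113  38 118 112 112 111 106 110 108 107 103 105 106 104  98
  74  35  31  51  54  57 167 106 107 107 109 112  79 119 111 110 106 108 109 106 104 102 106 107 106 102
  76  30  34  61  50  50 147 103 107 106 110 108 109 108 112 109 108 109 108 109 108 108 109 106 106 104
  77  37  32  61  47  54  52 159  91 108 109 108 109 105 111 111 113 111 106 109 110 109 106 110 106 106
  72  33  28  79  41  51  52 138  99 110 108 109 113 111  68 113 115 110 107 107 108 109 106 109 109 106
  76  30  63  79  52  47  51  48 148  90 107 110 112 111 115  89 10
[... 807 characters left out ...]
27 118  92  97  56 103 109 104  99  96  99 101 103 105 108 110 108 107
 125 120 224 240 237 237 236 236 246  69  73  79  69  54 113 102  95  92  98 100 102 103 104 109 108 110
  94  97 181 223 221 255 255 255 255 255 247 109 115  50 100  99  91  91  93  98 104 104 106 106 109 109
 103 106  99  95  93  93  92  91  91  92  96 103 104  82  58  99  86  88  95  98 102  99 105 105 105 108
 100 104 103 109 108 109 108 110 111 112 105 106 107  79  58  84  85  88  89  99  97 100 103 104 103 107
 103 103 101 104 103 109 115 114 118 118 109  79  87 102  44  54  85  84  88  91  96  98  99 106 106 107
 113 111 111 110 109 113 116 123 126 124 118 112 116 125 130  86  69  75  87  91  94  98 101 105 103 105
```

Request:
{"method": "send_rows", "body": {"increments": [[[0, -0.1, 0], [0, 0, 0], 0], [[0, -0.05, 0], [0, 0, 0], 0], [[0, 0, 0], [0, 0, 0], 0], [[0, 0, 0], [0, 0, 0], 0], [[0, 0, 0], [0, 0, 0], 0], [[0, 0, 0], [0, 0, 0], 0]]}}

```text
t: 41.58
tcp_pos: [0.5307, -0.0279, 0.1745]
ee_rot: [-180.0, 0.0, -2.2]
ft_force: [-0.4, -0.2, 0.3]
grip_width: 0.0917
grip_force: 0.0
```

```bash
python3 -c "
from h import *
phi()"
```

```text
t 41.58 phi 30.7 r 60.0 h 74.9 F [-0.4  0.2 -0.3] w 0.0917 J [  46.   32.  -60.  108.   32.   59. -121.] [-180.     0.    -2.2]
```

Request:
{"method": "send_rows", "body": {"increments": [[[0, -0.2, 0], [0, 0, 0], 0], [[0, -0.2, 0], [0, 0, 0], 0], [[0, 0, 0], [0, 0, 0], 0], [[0, 0, -0.2], [0, 0, 0], 0], [[0, 0, -0.4], [0, 0, 0], 0], [[0, 0, -0.5], [0, 0, 0], 0], [[0, 0, -0.5], [0, 0, 0], 0], [[0, 0, -0.5], [0, 0, 0], 0], [[0, 0.4, -0.3], [0, 0, 0], 0], [[0, 0.5, -0.2], [0, 0, 0], 0], [[0, 0.5, 0], [0, 0, 0], 0], [[0, 0.5, 0], [0, 0, 0], 0], [[0, 0.5, 0], [0, 0, 0], 0], [[0, 0.5, 0], [0, 0, 0], 0], [[0, 0.5, 0], [0, 0, 0], 0], [[0, 0.5, 0], [0, 0, 0], 0], [[0, 0.5, 0], [0, 0, 0], 0], [[0, 0.5, 0], [0, 0, 0], 0], [[0, 0, 0], [0, 0, 0], 0], [[0, 0, 0], [0, 0, 0], 0]]}}

```text
t: 43.25
tcp_pos: [0.5237, -0.2082, 0.2785]
ee_rot: [-179.9, 0.0, -2.3]
ft_force: [-0.4, 1.1, 0.0]
grip_width: 0.0916
grip_force: 0.0
```

```bash
python3 - <<'E'
from h import *
s=bot.state();print(s['t'],s['tcp_pos'].round(3),s['ft_force'].round(1))
d=img('top');g=d['color'].max(2).astype(int)
w=g[198:245,300:352]
k,l,st,ce=cv2.connectedComponentsWithStats((w<38).astype(np.uint8))
print('top',[(st[i,2:].tolist(),(ce[i]+[300,198]).round(1).tolist()) for i in range(1,k) if st[i,4]>15])
print([(p,proj(d,[knob(p)])[0].round(1).tolist()) for p in range(-30,61,10)])
print('relay rows');[print(r,g[r,266:312].tolist()) for r in (214,219,224)]
e=img('side');ge=e['color'].max(2).astype(int);x,y=340,172
w=ge[155:195,325:370];k,l,st,ce=cv2.connectedComponentsWithStats((w<62).astype(np.uint8))
print('side',[(st[i,2:].tolist(),(ce[i]+[325,155]).round(1).tolist()) for i in range(1,k) if st[i,4]>15])
print([(p,proj(e,[knob(p)])[0].round(1).tolist()) for p in range(-30,61,10)])
cl=np.load('pose.npz')['clamp'];c,sn=np.cos(cl[2]),np.sin(cl[2])
for Y in (-.034+.0445,-.034+.046,.0575-.045,.0575,.0755): print(Y,proj(d,[[cl[0]-sn*Y,cl[1]+c*Y,.07]]),end=' ')
E
```

```text
43.25 [ 0.524 -0.208  0.279] [-0.4  1.1  0. ]
top [([9, 12, 75], [317.5, 222.3])]
[(-30, [310.1, 231.3]), (-20, [311.6, 227.5]), (-10, [313.9, 224.1]), (0, [316.9, 221.0]), (10, [320.4, 218.4]), (20, [324.3, 216.4]), (30, [328.6, 215.1]), (40, [333.1, 214.5]), (50, [337.7, 214.6]), (60, [342.1, 215.4])]
relay rows
214 [88, 101, 100, 101, 102, 98, 101, 181, 194, 190, 193, 190, 190, 182, 124, 92, 200, 229, 223, 220, 216, 211, 206, 205, 204, 200, 203, 207, 213, 197, 126, 79, 127, 182, 189, 191, 141, 87, 106, 117, 117, 111, 98, 216, 240, 233]
219 [91, 101, 95, 98, 99, 96, 136, 155, 179, 194, 196, 195, 192, 165, 196, 176, 204, 226, 214, 205, 201, 195, 194, 193, 193, 195, 198, 201, 207, 191, 113, 86, 161, 192, 188, 188, 136, 83, 187, 219, 215, 208, 207, 203, 200, 200]
224 [97, 100, 98, 97, 94, 84, 176, 172, 182, 198, 193, 189, 192, 155, 151, 114, 119, 141, 139, 129, 179, 204, 186, 184, 174, 142, 124, 139, 155, 130, 72, 149, 189, 190, 184, 176, 117, 86, 115, 117, 116, 114, 109, 104, 98, 102]
side [([9, 11, 63], [347.1, 185.2])]
[(-30, [351.1, 192.6]), (-20, [348.8, 189.3]), (-10, [347.1, 185.9]), (0, [346.0, 182.6]), (10, [345.5, 179.4]), (20, [345.6, 176.5]), (30, [346.4, 173.9]), (40, [347.7, 171.7]), (50, [349.6, 170.0]), (60, [351.9, 168.8])]
0.010499999999999995 [[296.80945158 219.69232559]] 0.011999999999999997 [[296.2711129  219.67102587]] 0.012500000000000004 [[296.09166783 219.66392658]] 0.0575 [[279.94299809 219.02620891]] 0.0755 [[273.48356412 218.77176687]]
```

```bash
python3 -c "
from h import *
print(bot.sign_off())"
```

```text
the job is handed in; nothing more can be done
None
```

I've handed the job in: the crank is fitted onto the shaft and wound about two turns clockwise until it stiffened at about 30 N on the knob. I couldn't measure the final grip on the relay: after I let go, the crank rested near where resistance began, and the relay showed no sign of tipping in the last picture.

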